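Turn the wrong-way rollers of a packing track

TASK

Some rollers of the packing table's roller track have been fitted the wrong way round: every roller's orange grooved end belongs under the yellow guard on the far side. Move the foam box off the rollers onto the cardboard sheet, unbolt the guard and swing it right back past upright, reverse each wrong roller end for end and seat it fully in the slots again, then shut the guard fully and shoot its bolt fully home with the handle down in its notch. Do not strike the side guide, the photo-eye masts or the taping portal with rollers or arm, and leave the tape roll, marker pen and spanner where they lie.

Things in the scene. Friction and masses are not known exactly. Their poses are not given: they have to be found in the camera images.
- track: fixed roller track of two 8 mm aluminium rails. Origin on the table under its middle; +x across it, away from the robot, along the rollers; +y along it to the robot's left; turned up to 0.12 rad. Rails at x = -100 (near) and +100 mm (far, drive side), y = -175 to 175, tops 87 mm high; low ties (26 mm) between them. The far rail runs on to y = 315 mm and carries the bolt
- slots (a point): point in the track's leftmost slot where a seated roller's middle lies: track x 0, y +127.5, z 75 mm (axes as the track). The other slots are 85, 170 and 255 mm to the right. Slots are open-topped in both rails, 14 mm wide, 24 mm at the mouth, floor 70 mm high. Roller tops stand 92 mm high, 5 mm over the rails; 6 mm end play each way between the rails
- roller_a: conveyor roller, 34 mm diameter steel tube 180 mm long on a 10 mm dark axle 224 mm long, about 0.26 kg, in a slot of the track in every run. Origin mid-length on its axis; its +x runs along the axle to the driven end, the last 40 mm of tube, bright orange with two belt grooves (the other end is plain steel). It may be rolled any way about x
- roller_b: conveyor roller, 34 mm diameter steel tube 180 mm long on a 10 mm dark axle 224 mm long, about 0.26 kg, in a slot of the track in every run. Origin mid-length on its axis; its +x runs along the axle to the driven end, the last 40 mm of tube, bright orange with two belt grooves (the other end is plain steel). It may be rolled any way about x
- roller_c: conveyor roller, 34 mm diameter steel tube 180 mm long on a 10 mm dark axle 224 mm long, about 0.26 kg, in a slot of the track in every run. Origin mid-length on its axis; its +x runs along the axle to the driven end, the last 40 mm of tube, bright orange with two belt grooves (the other end is plain steel). It may be rolled any way about x
- roller_d: conveyor roller, 34 mm diameter steel tube 180 mm long on a 10 mm dark axle 224 mm long, about 0.26 kg, in a slot of the track (the rightmost; either roller_d or roller_e is there). Origin mid-length on its axis; its +x runs along the axle to the driven end, the last 40 mm of tube, bright orange with two belt grooves (the other end is plain steel). It may be rolled any way about x
- roller_e: conveyor roller, 34 mm diameter steel tube 180 mm long on a 10 mm dark axle 224 mm long, about 0.26 kg, in a slot of the track (the rightmost; either roller_d or roller_e is there). Origin mid-length on its axis; its +x runs along the axle to the driven end, the last 40 mm of tube, bright orange with two belt grooves (the other end is plain steel). It may be rolled any way about x
- guard (a joint): yellow belt guard, a plate 70 mm wide, 320 mm long, hinged along the far rail. At 0 rad it lies level, 105 mm high, over the rollers' far 35 mm and keeps them in. It swings up and away from the robot to a stop at 1.8 rad; rollers pass it freely from 1.6 rad. A stiff hinge holds it where it is left (about 5 N at the handle); 0.1 rad of play under the shot bolt
- guard_hinge (a point): fixed point on the guard's hinge line: track x = 125, y = 0, z = 106.5 mm; the hinge line runs along the track's y; axes as the track
- guard_handle (a point): middle of the black bar handle on the guard's upper face (guard shut: 56 mm nearer than the hinge line, 40 mm above it, 115 mm right of guard_hinge); turns with the guard. The bar is 12 mm thick, 70 mm long, parallel to the hinge, 32 mm clear of the plate. With the guard up one finger is between bar and plate, so open only a little to let go
- bolt (a joint): brass rod of the barrel bolt: 0 = shot, its tip in the steel staple at the guard's left end, so the guard cannot rise; 0.040 m = fully drawn to the left (track +y), clear of the guard. About 2 N of friction; stays where left. While the rod is out the staple cannot come down over it
- bolt_handle (a joint): turn of the bolt's handle about its rod: 0 rad = level, pointing to the robot (track -x), down in a notch of the side plate that stops the bolt sliding; 1.57 = upright, stop at 1.7. It clears the plate from about 0.4 rad and drops by its own weight when let go below upright. A second notch holds it at the drawn end (bolt 0.040); the notches are 14 mm wide, the stem 10 mm
- bolt_axis (a point): fixed point on the bolt rod's axis, at the handle's root when the bolt is shot: track x = 95, y = 235, z = 117 mm; the axis runs along the track's y; axes as the track. The guide straps reach 9 mm above the axis; the side plate's top is level with it, 18 mm to the robot's side
- bolt_grip (a point): centre of the red ball knob, 18 mm diameter, on the end of the bolt's handle, 42 mm from the rod's axis; turns and slides with the handle. It turns easily between the fingers if pinched along the track's y. With the handle level only the 30 mm high tape roll is below it
- foam_box: white foam box with a brown band, 60 mm wide (its x), 156 mm long (its y), 60 mm high, about 0.15 kg, origin at the centre of its underside; at the start it stands on the rollers, its length roughly along the track
- cardboard_sheet: cardboard sheet fixed on the table at the left, 200 mm (x) by 240 mm (y), 4 mm thick, origin at the centre of its underside; a 300 mm high stack of foam trays stands 50 mm or more beyond its left edge
- side_guide: fixed white guide bar along the near side of the track at track x = -128 mm, y = -180 to 180 mm, 112 to 140 mm above the table; origin is the track's
- photo_eyes: two slender fixed photo-eye masts on the near rail at track x = -100, y = +165 and -165 mm, 20 by 14 mm, tops 203 mm above the table: a roller turned in place lower than that over an end slot strikes one. Origin is the track's
- tape_portal: blue and grey box-taping machine fixed at the track's right end: bed 300 mm wide, 88 mm high, track y = -310 to -550 mm; on it two columns at x = +-128 mm and a beam, 240 mm high, with a tape roll on top of the middle to 331 mm; origin is the track's
- tape_roll: roll of tape lying flat under the bolt's handle, 80 mm diameter, 30 mm high; bystander
- marker: marker pen, 130 mm, to the left beyond the cardboard sheet; bystander
- spanner: steel spanner lying beyond the track, in front of a carton, a foam tray and a crate (up to 150 mm high); bystander

How it is judged (in metres and radians):
On the way, in this order (a step that is already met when the one before it is completed fails the run):
1. the bolt is drawn clear of the guard (value of joint bolt above 0.034 m), for 0.2 s.
2. the guard is swung back past upright (value of joint guard above 1.58 rad), for 0.2 s.
3. every roller lies seated in a slot with its orange end at the guard's side, the guard still open (x of guard_hinge in the frame of roller_a above 0.05 m and z of roller_a in the frame of track between 0.071 and 0.079 m and angle between the x axis of each of roller_a, roller_b, roller_c, roller_d, roller_e and the x axis of track, either way round below 0.06 rad and linear speed of each of roller_a, roller_b, roller_c, roller_d, roller_e below 0.05 m/s and x of guard_hinge in the frame of roller_b above 0.05 m and z of roller_b in the frame of track between 0.071 and 0.079 m and x of guard_hinge in the frame of roller_c above 0.05 m and z of roller_c in the frame of track between 0.071 and 0.079 m and x of guard_hinge in the frame of roller_d above 0.05 m and z of roller_d in the frame of track between 0.071 and 0.079 m and x of guard_hinge in the frame of roller_e above 0.05 m and z of roller_e in the frame of track between 0.071 and 0.079 m and value of joint guard above 1 rad), for 0.2 s.
4. the guard is shut (value of joint guard below 0.06 rad), for 0.2 s.
5. the bolt is shot home and its handle is down in the notch (value of joint bolt below 0.004 m and value of joint bolt_handle below 0.25 rad), for 0.2 s.
At the end, for the whole second after the job is handed in: each roller present at rest in a slot of both rails (axis 71-79 mm above the table, within 0.06 rad of the track's x), orange end at the guard; guard under 0.06 rad; bolt within 4 mm of shot, handle under 0.25 rad; foam box upright and still on the sheet, its centre 5 mm or more inside the edges (all of step 5 and x of guard_hinge in the frame of roller_a above 0.05 m and z of roller_a in the frame of track between 0.071 and 0.079 m and angle between the x axis of each of roller_a, roller_b, roller_c, roller_d, roller_e and the x axis of track, either way round below 0.06 rad and linear speed of each of roller_a, roller_b, roller_c, roller_d, roller_e below 0.05 m/s and x of guard_hinge in the frame of roller_b above 0.05 m and z of roller_b in the frame of track between 0.071 and 0.079 m and x of guard_hinge in the frame of roller_c above 0.05 m and z of roller_c in the frame of track between 0.071 and 0.079 m and x of guard_hinge in the frame of roller_d above 0.05 m and z of roller_d in the frame of track between 0.071 and 0.079 m and x of guard_hinge in the frame of roller_e above 0.05 m and z of roller_e in the frame of track between 0.071 and 0.079 m and value of joint guard below 0.06 rad and x of foam_box in the frame of cardboard_sheet between -0.095 and 0.095 m and y of foam_box in the frame of cardboard_sheet between -0.115 and 0.115 m and height (world z) of foam_box below 0.012 m and angle between foam_box's own z axis and vertical below 0.15 rad and linear speed of foam_box below 0.03 m/s); the robot touches nothing.
It fails at once if a held roller, the fingers or the arm strikes the side guide, a photo-eye mast or the taping portal (over 5 N) (((contact force between roller_a and side_guide above 5 N and contact force between the fingers and roller_a above 1 N) or (contact force between roller_b and side_guide above 5 N and contact force between the fingers and roller_b above 1 N) or (contact force between roller_c and side_guide above 5 N and contact force between the fingers and roller_c above 1 N) or (contact force between roller_d and side_guide above 5 N and contact force between the fingers and roller_d above 1 N) or (contact force between roller_e and side_guide above 5 N and contact force between the fingers and roller_e above 1 N) or contact force between any of the fingers, the arm and side_guide above 5 N) or ((contact force between roller_a and photo_eyes above 5 N and contact force between the fingers and roller_a above 1 N) or (contact force between roller_b and photo_eyes above 5 N and contact force between the fingers and roller_b above 1 N) or (contact force between roller_c and photo_eyes above 5 N and contact force between the fingers and roller_c above 1 N) or (contact force between roller_d and photo_eyes above 5 N and contact force between the fingers and roller_d above 1 N) or (contact force between roller_e and photo_eyes above 5 N and contact force between the fingers and roller_e above 1 N) or contact force between any of the fingers, the arm and photo_eyes above 5 N) or ((contact force between roller_a and tape_portal above 5 N and contact force between the fingers and roller_a above 1 N) or (contact force between roller_b and tape_portal above 5 N and contact force between the fingers and roller_b above 1 N) or (contact force between roller_c and tape_portal above 5 N and contact force between the fingers and roller_c above 1 N) or (contact force between roller_d and tape_portal above 5 N and contact force between the fingers and roller_d above 1 N) or (contact force between roller_e and tape_portal above 5 N and contact force between the fingers and roller_e above 1 N) or contact force between any of the fingers, the arm and tape_portal above 5 N)).
It fails at once if the tape roll, the marker pen or the spanner is moved more than 30 mm (distance of any of tape_roll, spanner, marker from where it was at the start of the episode above 0.03 m).
Of roller_d, roller_e only 1 to 1 are there at a start; the rules pass over those that are not, and their reading is None.
At some moment in a run one of foam_box, roller_a, roller_b, roller_c, roller_d, roller_e may be knocked a few centimetres aside while the robot is not near it.
Once in a run the grip may slacken for a moment while it holds something.
It also fails if it takes over 210 s, if anything falls off the work surface, if the arm or the gripper's body presses on something with over 40 N, if the wrist force passes 120 N, or if a joint passes its speed limit or range.

ROBOT

A 6-joint arm with a two-finger parallel gripper is mounted at the origin on the work surface. World frame = base frame: x ahead of the robot, y to its left, z up, the work surface at z = 0. Lengths are in mm, angles in rad, forces in N, time in s.
With the tool pointing down it reaches from about 250 to 850 mm from the base axis. Payload 12.5 kg.
Tool frame: the origin (TCP) lies midway between the tips of the shut fingers; the grasp point (between the pads) lies manip.grip_point_offset behind it (manip.grip_point_offset is the distance from the TCP to the grasp point, in mm); z points along the fingers, y is the direction in which the jaws open and shut (so a half turn about z gives the same grasp; the last joint's range is limited). The gripper opens to 93 mm and grips with 3 to 60 N. Pads are 15 mm wide; open, the fingers measure 128 mm over their backs; the gripper's body (75 mm by 188 mm) begins 65 mm behind the grasp point.
Start: joints at [-1.42, 0.351, 1.652, -0, 1.139, -0.085], TCP at [128.512, -534.761, 218.633] pointing down, gripper open.
Joint ranges: [-2.75, 2.75], [-0.79, 2.1], [0.01, 2.65], [-1.57, 4.71], [0.07, 3.14], [-2.87, 2.87]. Speed limits (rad/s): [2.22, 2.22, 2.79, 3.14, 3.14, 3.14].

INTERFACE

Orientations are given as a unit quaternion [w, x, y, z].
In Python, from rig import manip gives the robot as it stands.
- The arm moves only by the shell command python3 -m inch 'ROWS' [FORCE]. ROWS is JSON, a list of rows, each a list of 3 entries, a list of its own where there are three numbers: the turn, a rotation vector about the tool's x, y, z as a fraction of full scale, then the shift along the tool's x, y, z as a fraction of full scale, then the opening, from 0 (shut) to 1 (fully open). In form: [[[ax, ay, az], [tx, ty, tz], claw], ...]. A call has 1 to 20 rows; each row is the pose to reach, as a shift and turn from the pose commanded when the call began, along the tool's axes at that moment; what a row does not reach only later rows make up. Full scale, the value 1, is 0.2 m for a shift and 30 degrees for a turn. A row lasts 1/12 s, in which the tool goes at most 41.7 mm and 7.16 degrees, less where a joint would pass 70% of its speed; a pose out of reach is approached as far as the arm can. A call with a number of a shift or a turn outside -1 to 1 is refused whole. A call with a gripper value outside its range is refused whole. The fingers move at their own pace and stop on an object; FORCE is the grip in N (left out, the last holds). Time passes only in rows, so rows that repeat a pose let the fingers close. It gives the time, the measured TCP pose, the force and the opening at its end, in the units of the state.
- manip.sense(): the state, without advancing time (a new reading comes with each control period).
- manip.capture(name): name is "scene" or "side" or "wrist"; returns a dict with "pixels" (384x512x3 uint8, red, green, blue), "mtx" (3x3 intrinsics, pixels), "D" ([k1, k2, p1, p2, k3] as OpenCV has them; the pictures are not rectified), "extrinsics" (4x4, takes a point from camera to world coordinates). Camera axes: x right, y up, looking along -z (the intrinsics and any distortion apply to the point x, -y, -z); pixel columns grow to the right and rows downward; lengths in mm; the calibration is good to about 2 mm. A picture is of the moment at which its call begins. There is no depth.
- manip.hand_in(): hands the job in, once; it reports no verdict.
The state is a dict: "t": time; "joint_pos": joint angles; "dq": joint speeds; "tau": joint torques, N m; "eef_pos": TCP position; "orientation": TCP orientation; "ft_force": force on the tool from outside, world axes, zero at the start; "moment": the same for the moment, N m; "grip_width": finger opening in mm.
Only numpy, scipy, OpenCV 4.12 (cv2) and the standard library are available. Lean on these libraries where they do the work, as an engineer would, in place of code of your own. Each camera call takes 0.05 s, during which the arm holds its last target. There are 200 camera calls.

## Working session

There is one attempt and no reset: what is moved stays moved. The work goes in short steps, Python scripts to look and compute and a shell command to move; the robot and the scene stay as the last step left them, time stands still between calls to the robot, and variables do not carry over. Pictures are saved under pics/ and viewed, about 12 in all and at most 16, crops included, and the job is handed in when it is done.

```bash
ls; mkdir -p pics
cat > h.py <<'E'
import numpy as np, cv2
from rig import manip
from scipy.spatial.transform import Rotation as R
def snap(n,f):
    c=manip.capture(n); im=cv2.cvtColor(np.array(c["pixels"]),cv2.COLOR_RGB2BGR)
    cv2.imwrite(f"pics/{f}.png",im); np.savez(f"pics/{f}.npz",K=c["mtx"],D=c["D"],E=c["extrinsics"]); return im
def cam(f):
    d=np.load(f"pics/{f}.npz"); return np.array(d["K"],float),np.array(d["D"],float),np.array(d["E"],float)
def ray(f,uv,z):
    K,D,E=cam(f); p=cv2.undistortPoints(np.array([[uv]],float),K,D)[0,0]
    d=E[:3,:3]@np.array([p[0],-p[1],-1]); o=E[:3,3]; return o+d*(z-o[2])/d[2]
def proj(f,P):
    K,D,E=cam(f); q=(np.atleast_2d(P)-E[:3,3])@E[:3,:3]; q=q*[1,-1,-1]
    return cv2.projectPoints(q,np.zeros(3),np.zeros(3),K,D)[0][:,0]
def st():
    s=manip.sense(); q=np.array(s["orientation"]); r=R.from_quat(q[[1,2,3,0]])
    return s,np.array(s["eef_pos"]),r
E
python3 - <<'E'
from h import *
s,p,r=st(); print(s, manip.grip_point_offset); print(r.as_matrix().round(3))
a=snap("scene","sc0"); b=snap("side","si0"); c=snap("wrist","wr0")
for f in("sc0","si0","wr0"): print(cam(f)[2].round(2).tolist(), cam(f)[0].round(1).tolist())
E
```

```text
pics
{'t': 0.0, 'joint_pos': array([-1.41958862e+00,  3.51218679e-01,  1.65241517e+00, -8.88547079e-06,
        1.13907388e+00, -8.45761527e-02]), 'dq': array([-2.04575678e-05, -1.22201060e-03,  3.60359396e-04, -1.42252391e-05,
        1.05588413e-03, -7.30616344e-04]), 'tau': array([ 2.58353371e-03, -4.97323644e+01, -2.85256809e+01,  7.00274552e-02,
        2.57423107e-02, -1.15674861e-04]), 'eef_pos': array([ 128.46793132, -534.44318886,  218.11442822]), 'orientation': array([-5.57092641e-04,  9.93058418e-01,  1.17620863e-01, -2.26031451e-05]), 'ft_force': array([-0.4257758 , -0.28353284,  0.79666918]), 'moment': array([ 0.03421352, -0.01292933, -0.00757428]), 'grip_width': 93.08307739199763} 18.8
[[ 0.972  0.234 -0.   ]
 [ 0.234 -0.972  0.001]
 [ 0.    -0.001 -1.   ]]
[[-0.62, -0.68, 0.39, 1047.43], [0.79, -0.53, 0.32, 493.74], [-0.01, 0.51, 0.86, 1135.1], [0.0, 0.0, 0.0, 1.0]] [[458.7, 0.0, 248.0], [0.0, 458.7, 180.2], [0.0, 0.0, 1.0]]
[[-0.89, 0.35, -0.31, 217.58], [-0.47, -0.68, 0.57, 752.53], [-0.01, 0.65, 0.76, 985.33], [0.0, 0.0, 0.0, 1.0]] [[417.5, 0.0, 249.6], [0.0, 417.5, 187.4], [0.0, 0.0, 1.0]]
[[0.23, 0.93, 0.29, 208.22], [-0.97, 0.22, 0.07, -516.11], [-0.0, -0.29, 0.96, 384.17], [0.0, 0.0, 0.0, 1.0]] [[283.3, 0.0, 258.6], [0.0, 283.3, 192.3], [0.0, 0.0, 1.0]]
```

Run:
```python
import cv2
for n in("sc0","si0"):
    cv2.imwrite(f"pics/{n}b.png",cv2.resize(cv2.imread(f"pics/{n}.png"),(800,600),interpolation=cv2.INTER_CUBIC))
```

```text
(no output)
```

View pics/sc0b.png

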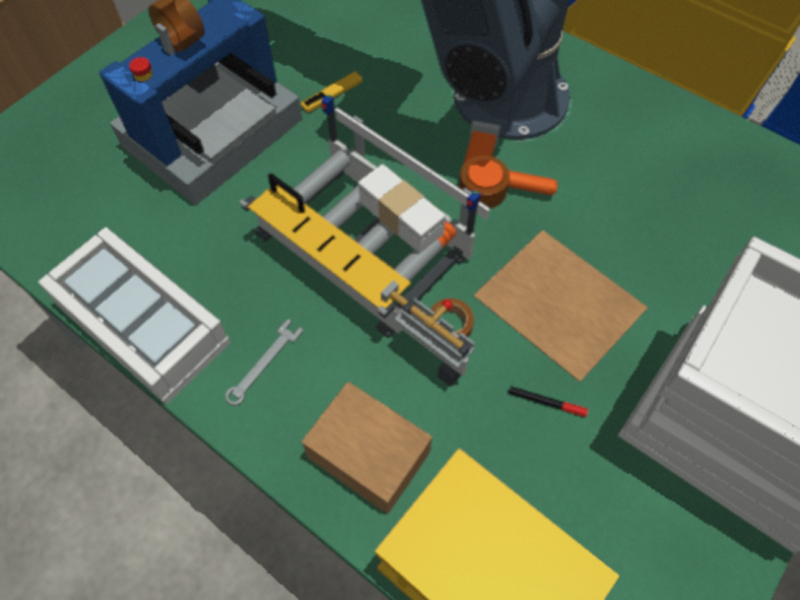

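View pics/si0b.png

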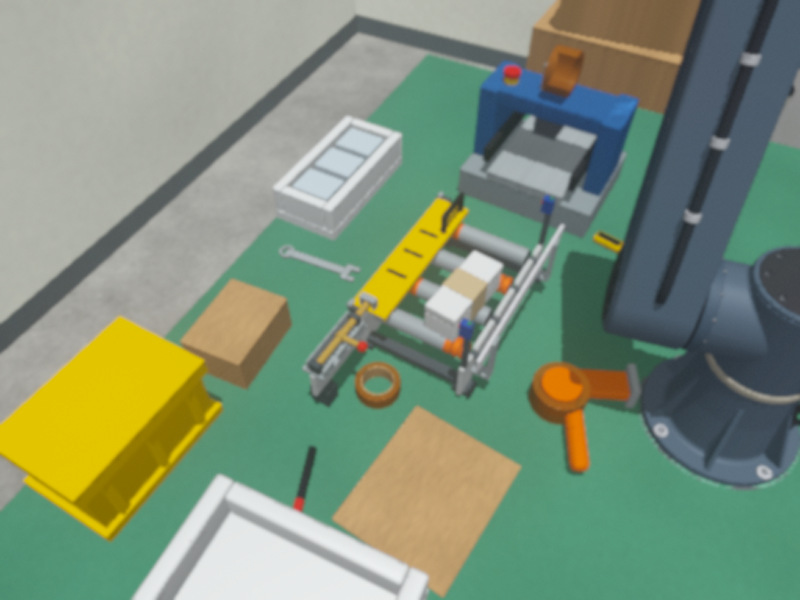

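Scene picture: the track is central, with masts at ~(328,102) and (473,198) and guard corners at ~(250,208) and (385,305), all in 800-px coordinates. The leftmost roller's orange end is near. Next: enlarged crops.

Run:
```python
import cv2,numpy as np
a=cv2.imread("pics/sc0.png")[50:250,145:315]; b=cv2.imread("pics/si0.png")[115:265,185:375]
a=cv2.resize(a,None,fx=2.95,fy=2.95,interpolation=cv2.INTER_CUBIC)
cv2.imwrite("pics/c1.png",a)
b=cv2.resize(b,None,fx=4,fy=4,interpolation=cv2.INTER_CUBIC)
cv2.imwrite("pics/c2.png",b);print(a.shape,b.shape)
```

```text
(590, 502, 3) (600, 760, 3)
```

View pics/c1.png

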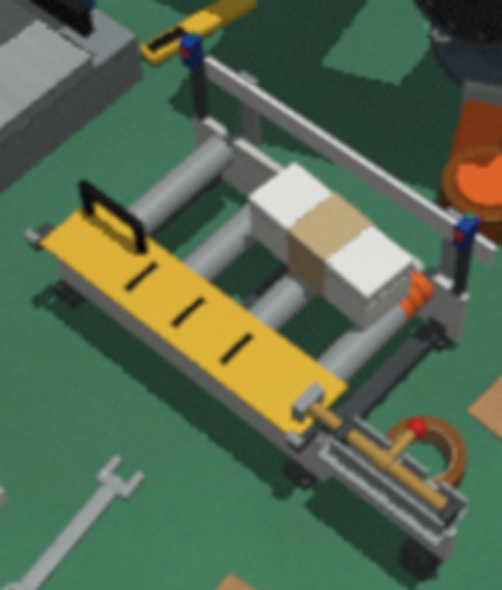

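View pics/c2.png

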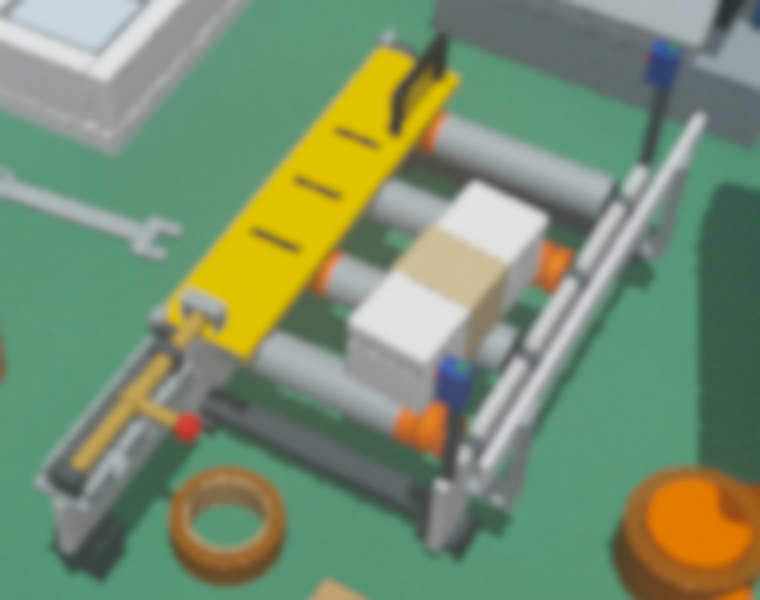

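Side crop: from left to right the rollers' orange ends lie near, guard, near, guard. So slots 1 and 3 are wrong (y = +127.5 and -42.5).

```bash
cat > fit.py <<'E'
from h import *
from scipy.optimize import least_squares
c1=lambda u,v:(u/2.95+145-.3,v/2.95+50-.3); c2=lambda u,v:(u/4+185-.4,v/4+115-.4); c8=lambda u,v:(u/1.5625-.2,v/1.5625-.2)
def fit(obs,x0,zfree=False):
    def res(p):
        c,s=np.cos(p[2]),np.sin(p[2]); o=[]
        for f,uv,P in obs:
            w=[p[0]+c*P[0]-s*P[1],p[1]+s*P[0]+c*P[1],P[2]]; o+=list(proj(f,w)[0]-uv)
        return np.array(o)
    r=least_squares(res,x0,loss="soft_l1"); return r.x,res(r.x).reshape(-1,2)
E
python3 - <<'E'
from fit import *
T=[("sc0",c1(417,427),(53,235,117)),("si0",c2(187,427),(53,235,117)),
("sc0",c1(191,38),(-100,-165,203)),("sc0",c1(467,222),(-100,165,203)),("si0",c2(662,45),(-100,-165,203)),("si0",c2(455,365),(-100,165,203)),
("sc0",c1(347,388),(55,160,107)),("sc0",c1(295,435),(125,160,107)),("sc0",c1(42,238),(125,-160,107)),
("si0",c2(245,357),(55,160,107)),("si0",c2(460,75),(55,-160,107)),("si0",c2(385,42),(125,-160,107))]
p,e=fit(T,[450,-150,0]); print("track",p.round(3)); print(e.round(1).tolist())
S=[(-100,120,4),(-100,-120,4),(100,-120,4),(100,120,4)]
# near-right, near-left, far-left, far-right
n=[(-100,-120,4),(-100,120,4),(100,120,4),(100,-120,4)]
o=[("sc0",c8(*u),P) for u,P in zip([(543,231),(645,307),(580,380),(475,296)],n)]+[("si0",c8(*u),P) for u,P in zip([(520,467),(443,592),(333,518),(417,407)],n)]
q,e=fit(o,[400,300,0]); print("sheet",q.round(3)); print(e.round(1).tolist())
n=[(30,-78,152),(-30,-78,152),(-30,78,152),(30,78,152)]
o=[("sc0",c1(*u),P) for u,P in zip([(250,200),(293,165),(413,265),(362,300)],n)]+[("si0",c2(*u),P) for u,P in zip([(478,180),(547,218),(425,360),(350,318)],n)]
b,e=fit(o,[430,-100,0]); print("box",b.round(3)); print(e.round(1).tolist())
Rm=R.from_euler('z',p[2]).as_matrix()
for nm,P in dict(knob=(53,235,117),handle=(69,-115,146.5),slot1=(0,127.5,75),slot3=(0,-42.5,75),mastL=(-100,165,203)).items(): print(nm,(Rm@P+[p[0],p[1],0]).round(1))
E
```

```text
track [ 4.52556e+02 -1.40244e+02  2.26000e-01]
[[-13.6, -50.8], [57.8, -17.5], [-42.0, -23.1], [-30.6, -50.1], [16.7, -30.5], [57.9, -32.3], [-15.3, -44.3], [-8.8, -40.9], [-24.4, -13.4], [47.6, -18.4], [12.5, -20.0], [10.1, -15.0]]
sheet [ 3.72860e+02  3.47131e+02 -1.18000e-01]
[[-0.5, -0.6], [1.7, 0.3], [-0.1, 1.2], [-1.3, -0.5], [0.9, -0.7], [0.4, 3.5], [-1.0, 0.3], [0.0, -1.3]]
box [455.492  47.469 -19.013]
[[-1.3, -1.2], [0.5, -1.1], [-0.1, -1.2], [0.8, -0.1], [-1.1, -0.1], [0.3, -0.2], [-0.8, 0.4], [-1.5, 0.1]]
knob [451.5 100.7 117. ]
handle [ 545.6 -236.8  146.5]
slot1 [423.9 -16.   75. ]
slot3 [ 462.1 -181.7   75. ]
mastL [318.1  -1.9 203. ]
```

Run:
```python
from fit import *
T=[("sc0",c1(417,427),(53,235,117)),("si0",c2(187,427),(53,235,117)),
("sc0",c1(191,38),(-100,-165,203)),("sc0",c1(467,222),(-100,165,203)),("si0",c2(662,45),(-100,-165,203)),("si0",c2(455,365),(-100,165,203)),
("sc0",c1(347,388),(55,160,107)),("sc0",c1(295,435),(125,160,107)),("sc0",c1(42,238),(125,-160,107)),
("si0",c2(245,357),(55,160,107)),("si0",c2(460,75),(55,-160,107)),("si0",c2(385,42),(125,-160,107))]
p,e=fit(T,[460,30,-.1]); print("track",p.round(3)); print(e.round(1).tolist())
Rm=R.from_euler('z',p[2]).as_matrix()
for nm,P in dict(knob=(53,235,117),handle=(69,-115,146.5),slot1=(0,127.5,75),slot3=(0,-42.5,75),mastL=(-100,165,203)).items(): print(nm,(Rm@P+[p[0],p[1],0]).round(1))
```

```text
track [ 4.93258e+02 -1.10460e+01 -5.70000e-02]
[[-0.8, 1.0], [-0.0, 0.0], [0.3, -1.2], [0.7, -1.6], [2.7, 0.4], [1.6, 0.2], [-0.4, -0.1], [-0.6, 1.9], [-1.1, 1.9], [0.1, -0.2], [-0.1, 0.7], [-1.2, 1.4]]
knob [559.5 220.6 117. ]
handle [ 555.6 -129.8  146.5]
slot1 [500.5 116.2  75. ]
slot3 [490.8 -53.5  75. ]
mastL [402.8 159.4 203. ]
```

Track fit is good to about 2–3 mm (yaw −0.057). The box is at (455, 47) with yaw −0.163, and the sheet is at (373, 347). Next I'll write a waypoint-to-row converter.

```bash
cat > plan.py <<'E'
import sys,json
from h import *
# usage: plan.py 'x,y,z,a[,tilt]' ... ; tcp mm, a = tool-y heading deg, tilt deg about tool y... prefix t: track coords
TR=[493.3,-11.0,-0.057]
try: TR=json.load(open("track.json"))
except Exception: pass
def tw(P):
    c,s=np.cos(TR[2]),np.sin(TR[2]); return np.array([TR[0]+c*P[0]-s*P[1],TR[1]+s*P[0]+c*P[1],P[2]])
def wt(W):
    c,s=np.cos(TR[2]),np.sin(TR[2]); d=np.array(W[:2])-TR[:2]; return np.array([c*d[0]+s*d[1],-s*d[0]+c*d[1],W[2]])
def rot(a):
    a=np.radians(a); return R.from_matrix(np.array([[-np.sin(a),np.cos(a),0],[np.cos(a),np.sin(a),0],[0,0,-1]]).T)
if __name__=="__main__":
    s,p,r=st(); ym=r.as_matrix()[:,1]
    print("now",p.round(1),"track",wt(p).round(1),"yhead",round(np.degrees(np.arctan2(ym[1],ym[0])),1),"F",np.round(s["ft_force"],1),"w",round(s["grip_width"],1),"t",round(s["t"],2),"q",np.round(s["joint_pos"],2))
    for w in sys.argv[1:]:
        t=w[0]=="t"; v=[float(k) for k in w.lstrip("t").split(",")]
        P=tw(v[:3]) if t else np.array(v[:3]); Q=rot(v[3]+(np.degrees(TR[2]) if t else 0))
        sh=r.inv().apply(P-p)/200; tu=(r.inv()*Q).as_rotvec()/np.radians(30)
        n=max(np.linalg.norm(sh)*200/41.7,np.linalg.norm(tu)*30/7.16)
        print("[%s,%s]"%(np.round(tu,3).tolist(),np.round(sh,3).tolist()),"rows>=%.1f"%n, "BAD" if max(abs(sh).max(),abs(tu).max())>1 else "")
        p,r=P,Q
E
python3 plan.py 158,-365,348,-60 198,-175,350,-35 330,10,300,-15 455,47,240,-9.3 455,47,122,-9.3
```

```text
now [ 128.5 -534.5  218.2] track [-334.4 -543.5  218.2] yhead -76.5 F [-0.1  0.1  0.1] w 93.3 t 0.15 q [-1.42  0.35  1.65  0.    1.14 -0.08]
[[-0.002, -0.0, -0.55],[0.342, -0.79, -0.648]] rows>=5.2 
[[0.0, 0.0, -0.833],[0.648, -0.723, -0.01]] rows>=4.7 
[[0.0, 0.0, -0.667],[1.136, 0.01, 0.25]] rows>=5.6 BAD
[[0.0, 0.0, -0.19],[0.34, 0.556, 0.3]] rows>=3.4 
[[0.0, 0.0, 0.0],[0.0, 0.0, 0.59]] rows>=2.8
```

```bash
python3 plan.py 158,-365,348,-60 198,-195,350,-35 300,-40,310,-15 455,47,240,-9.3 | tail -3
python3 -m inch '[[[0,0,-0.55],[0.342,-0.79,-0.648],0.8],[[0,0,-0.55],[0.342,-0.79,-0.648],0.8],[[0,0,-0.55],[0.342,-0.79,-0.648],0.8],[[0,0,-0.55],[0.342,-0.79,-0.648],0.8],[[0,0,-0.55],[0.342,-0.79,-0.648],0.8],[[0,0,-0.55],[0.342,-0.79,-0.648],0.8],[[0,0,-0.55],[0.342,-0.79,-0.648],0.8]]'
```

```text
[[0.0, 0.0, -0.833],[0.598, -0.636, -0.01]] rows>=4.2 
[[0.0, 0.0, -0.667],[0.927, -0.027, 0.2]] rows>=4.6 
[[0.0, 0.0, -0.19],[0.621, 0.636, 0.35]] rows>=4.6 
t: 0.73
eef_pos: [158.6, -364.5, 349.9]
orientation: [0.002, 0.966, 0.26, 0.0]
ft_force: [0.9, -0.8, -0.6]
grip_width: 74.7
```

```bash
python3 -m inch '[[[0,0,-0.833],[0.598,-0.636,-0.01],0.8],[[0,0,-0.833],[0.598,-0.636,-0.01],0.8],[[0,0,-0.833],[0.598,-0.636,-0.01],0.8],[[0,0,-0.833],[0.598,-0.636,-0.01],0.8],[[0,0,-0.833],[0.598,-0.636,-0.01],0.8],[[0,0,-0.833],[0.598,-0.636,-0.01],0.8],[[0,0,-0.833],[0.598,-0.636,-0.01],0.8]]' | head -2
python3 -m inch '[[[0,0,-0.667],[0.927,-0.027,0.2],0.8],[[0,0,-0.667],[0.927,-0.027,0.2],0.8],[[0,0,-0.667],[0.927,-0.027,0.2],0.8],[[0,0,-0.667],[0.927,-0.027,0.2],0.8],[[0,0,-0.667],[0.927,-0.027,0.2],0.8],[[0,0,-0.667],[0.927,-0.027,0.2],0.8],[[0,0,-0.667],[0.927,-0.027,0.2],0.8]]' | head -2
python3 -m inch '[[[0,0,-0.19],[0.621,0.636,0.35],0.8],[[0,0,-0.19],[0.621,0.636,0.35],0.8],[[0,0,-0.19],[0.621,0.636,0.35],0.8],[[0,0,-0.19],[0.621,0.636,0.35],0.8],[[0,0,-0.19],[0.621,0.636,0.35],0.8],[[0,0,-0.19],[0.621,0.636,0.35],0.8],[[0,0,-0.19],[0.621,0.636,0.35],0.8]]' | head -2
python3 plan.py 455,47,124,-9.3
python3 - <<'E'
from h import *
snap("scene","sc1");snap("side","si1")
a=snap("wrist","wr1");cv2.imwrite("pics/w1b.png",cv2.resize(a,(800,600)))
E
```

```text
t: 1.32
eef_pos: [198.3, -196.1, 349.8]
t: 1.9
eef_pos: [300.9, -39.9, 309.2]
t: 2.48
eef_pos: [455.5, 44.4, 239.1]
now [455.5  44.4 239.1] track [-40.9  53.2 239.1] yhead -9.4 F [-0.4 -0.  -0. ] w 74.6 t 2.48 q [-0.    0.16  1.85 -0.    1.13  0.16]
[[-0.005, 0.002, -0.004],[0.013, -0.003, 0.576]] rows>=2.8
```

View pics/w1b.png

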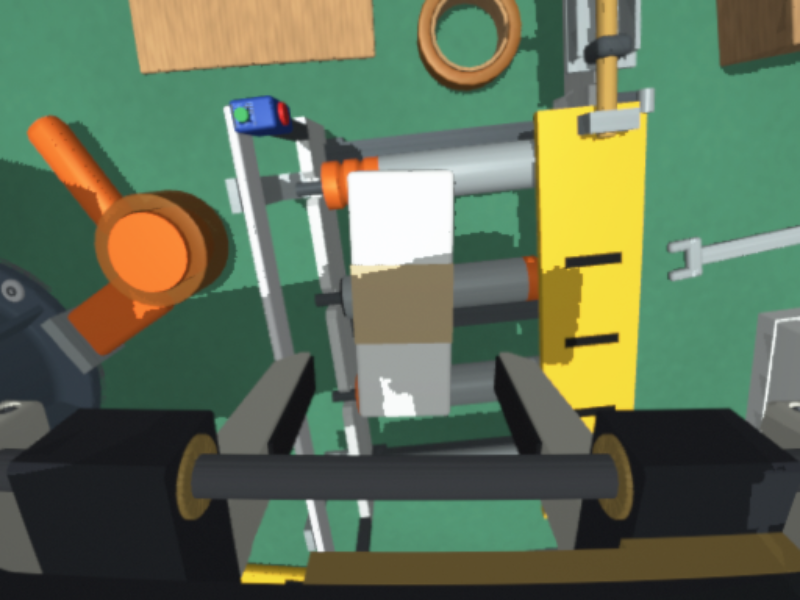

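Wrist view shows the box centred between the fingers, top corners at (349,172) and (452,171). It confirms slots 1 and 3 are wrong. Refining the fit with this sharper view.

Run:
```python
from fit import *
o=[("wr1",c8(*u),P) for u,P in zip([(349,172),(452,171),(453,415),(359,414)],[(-30,78,152),(30,78,152),(30,-78,152),(-30,-78,152)])]
b,e=fit(o,[455,47,-.163]); print("box",b.round(3),e.round(1).tolist())
P={(536,112):(55,160,107),(646,104):(125,160,107),(262,113):(-100,165,203)}
# roller1/2 centre lines at tube ends (top z 92 silhouettes ~ axis z75)
P.update({(325,186):(-90,127.5,75),(343,296):(-90,42.5,75)})
o=[("wr1",c8(*u),v) for u,v in P.items()]
p,e=fit(o,[493.3,-11,-.057]); print("track",p.round(3),e.round(1).tolist())
print(proj("wr1",[[*(p[:2]),75]])*1.5625)
```

```text
box [ 4.54535e+02  4.57920e+01 -1.46000e-01] [[-1.5, -0.5], [1.9, -1.2], [-0.9, 1.3], [0.8, 2.8]]
track [ 4.91371e+02 -1.26300e+01 -6.60000e-02] [[1.1, 0.6], [0.3, -0.4], [-13.3, -0.1], [1.0, -0.2], [-0.2, 0.6]]
[[460.63195681 336.5330243 ]]
```

```bash
echo '[492.2,-12.0,-0.061]' > track.json
python3 -m inch '[[[0,0,0],[0,0,0.2],0.8],[[0,0,0],[0,0,0.38],0.8],[[0,0,0],[0,0,0.54],0.8],[[0,0,0],[0,0,0.575],0.8],[[0,0,0],[0,0,0.575],0.8],[[0,0,0],[0,0,0.575],0.5],[[0,0,0],[0,0,0.575],0.5],[[0,0,0],[0,0,0.575],0.5],[[0,0,0],[0,0,0.575],0.5],[[0,0,0],[0,0,0.575],0.5],[[0,0,0],[0,0,0.575],0.5],[[0,0,0],[0,0,0.3],0.5],[[0,0,0],[0,0,0],0.5],[[0,0,0],[0,0,-0.1],0.5],[[0,0,0],[0,0,-0.1],0.5]]' 15
python3 plan.py  400,180,262,-9.3 373,340,230,-9.3 373,340,45,-9.3
```

```text
t: 3.88
eef_pos: [457.0, 46.9, 267.0]
orientation: [0.003, 0.762, 0.648, 0.004]
ft_force: [0.5, -0.2, 0.1]
grip_width: 59.7
now [457.   46.9 267. ] track [-38.7  56.7 267. ] yhead -9.3 F [ 0.5 -0.2  0.1] w 59.7 t 3.88 q [0.   0.13 1.82 0.   1.19 0.16]
[[0.018, -0.003, 0.001],[0.611, -0.389, 0.022]] rows>=3.5 
[[0.0, 0.0, 0.0],[0.768, -0.263, 0.16]] rows>=4.0 
[[0.0, 0.0, 0.0],[0.0, 0.0, 0.925]] rows>=4.4
```

```bash
python3 -m inch '[[[0,0,0],[0.2,-0.13,0.01],0.5],[[0,0,0],[0.4,-0.25,0.02],0.5],[[0,0,0],[0.611,-0.389,0.022],0.5],[[0,0,0],[0.611,-0.389,0.022],0.5],[[0,0,0],[0.611,-0.389,0.022],0.5]]'
python3 -m inch '[[[0,0,0],[0.2,-0.066,0.04],0.5],[[0,0,0],[0.4,-0.13,0.08],0.5],[[0,0,0],[0.58,-0.2,0.12],0.5],[[0,0,0],[0.768,-0.263,0.16],0.5],[[0,0,0],[0.768,-0.263,0.16],0.5],[[0,0,0],[0.768,-0.263,0.16],0.5]]'
python3 plan.py  373,340,38,-9.3
```

```text
t: 4.3
eef_pos: [396.3, 182.7, 256.1]
orientation: [-0.0, 0.761, 0.649, 0.0]
ft_force: [1.1, -0.1, -1.1]
grip_width: 59.9
t: 4.8
eef_pos: [370.4, 340.8, 223.3]
orientation: [0.0, 0.761, 0.649, -0.001]
ft_force: [1.4, -0.6, -1.0]
grip_width: 60.1
now [370.4 340.8 223.3] track [-143.1  344.7  223.3] yhead -9.1 F [ 1.4 -0.6 -1. ] w 60.1 t 4.8 q [ 0.65  0.26  1.76 -0.    1.12  0.81]
[[-0.001, 0.002, 0.006],[-0.001, 0.014, 0.926]] rows>=4.4
```

```bash
python3 -m inch '[[[0,0,0],[0,0.014,0.2],0.5],[[0,0,0],[0,0.014,0.4],0.5],[[0,0,0],[0,0.014,0.6],0.5],[[0,0,0],[0,0.014,0.8],0.5],[[0,0,0],[0,0.014,0.88],0.5],[[0,0,0],[0,0.014,0.92],0.5],[[0,0,0],[0,0.014,0.925],0.5],[[0,0,0],[0,0.014,0.925],0.6],[[0,0,0],[0,0.014,0.925],0.75],[[0,0,0],[0,0.014,0.925],0.8],[[0,0,0],[0,0.014,0.925],0.8],[[0,0,0],[0,0.014,0.925],0.8],[[0,0,0],[0,0.014,0.7],0.8],[[0,0,0],[0,0.014,0.5],0.8],[[0,0,0],[0,0.014,0.3],0.8],[[0,0,0],[0,0.014,0.1],0.8],[[0,0,0],[0,0.014,0],0.8],[[0,0,0],[0,0.014,0],0.8]]'
python3 plan.py 420,320,240,20 480,260,240,45 t53,235,210,75 t53,235,180,90 t53,235,98,90
```

```text
t: 6.3
eef_pos: [375.1, 340.9, 228.9]
orientation: [0.0, 0.762, 0.648, 0.004]
ft_force: [-0.2, 1.0, -0.6]
grip_width: 74.6
now [375.1 340.9 228.9] track [-138.4  345.1  228.9] yhead -9.3 F [-0.2  1.  -0.6] w 74.6 t 6.3 q [ 0.65  0.26  1.75 -0.    1.12  0.81]
[[0.014, -0.009, -0.976],[-0.067, 0.239, -0.054]] rows>=4.1 
[[0.0, 0.0, -0.833],[-0.385, 0.179, 0.0]] rows>=3.5 
[[0.0, 0.0, -0.883],[-0.425, 0.137, 0.15]] rows>=3.7 
[[0.0, 0.0, -0.5],[0.0, 0.0, 0.15]] rows>=2.1 
[[0.0, 0.0, 0.0],[0.0, 0.0, 0.41]] rows>=2.0
```

```bash
python3 -m inch '[[[0,0,-0.976],[-0.067,0.239,-0.054],0.5],[[0,0,-0.976],[-0.067,0.239,-0.054],0.5],[[0,0,-0.976],[-0.067,0.239,-0.054],0.5],[[0,0,-0.976],[-0.067,0.239,-0.054],0.5],[[0,0,-0.976],[-0.067,0.239,-0.054],0.5]]' |head -2
python3 -m inch '[[[0,0,-0.833],[-0.385,0.179,0],0.4],[[0,0,-0.833],[-0.385,0.179,0],0.4],[[0,0,-0.833],[-0.385,0.179,0],0.4],[[0,0,-0.833],[-0.385,0.179,0],0.4],[[0,0,-0.833],[-0.385,0.179,0],0.4]]' |head -2
python3 -m inch '[[[0,0,-0.883],[-0.425,0.137,0.15],0.4],[[0,0,-0.883],[-0.425,0.137,0.15],0.4],[[0,0,-0.883],[-0.425,0.137,0.15],0.4],[[0,0,-0.883],[-0.425,0.137,0.15],0.4],[[0,0,-0.883],[-0.425,0.137,0.15],0.4]]' |head -2
python3 -m inch '[[[0,0,-0.5],[0,0,0.15],0.4],[[0,0,-0.5],[0,0,0.15],0.4],[[0,0,-0.5],[0,0,0.15],0.4],[[0,0,-0.5],[0,0,0.15],0.4]]' |head -2
python3 plan.py t53,235,98,90
python3 - <<'E'
from h import *
a=snap("wrist","wr2");cv2.imwrite("pics/w2b.png",cv2.resize(a,(800,600)))
snap("scene","sc2")
E
```

```text
t: 6.72
eef_pos: [418.5, 318.3, 233.9]
t: 7.13
eef_pos: [478.7, 258.0, 234.0]
t: 7.55
eef_pos: [557.9, 217.7, 203.6]
t: 7.88
eef_pos: [557.8, 218.4, 175.1]
now [557.8 218.4 175.1] track [ 51.4 234.  175.1] yhead 86.1 F [ 0.   0.4 -0.1] w 37.1 t 7.88 q [ 0.3   0.48  1.56  0.    1.09 -1.21]
[[0.0, 0.001, -0.013],[-0.008, 0.005, 0.385]] rows>=1.8
```

View pics/w2b.png

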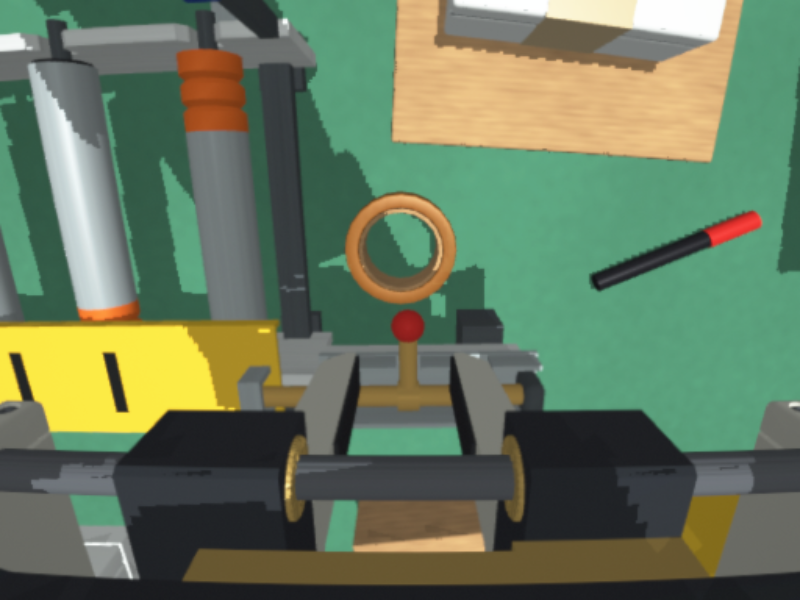

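Wrist view: knob at (408,327), rod junction at (409,393), guard near-left corner at (276,322). Box stands on the sheet.

Run:
```python
from fit import *; from plan import wt
for n,uv,z in(("knob",(408,327),117),("root",(409,393),117),("gcorner",(276,322),107),("sheetcorner R far",(392,140),4),("boxfarR bottom",(437,45),4),("r1 near",(210,52),75),("r1 at guard",(236,320),75)):
    w=ray("wr2",c8(*uv),z); print(n,w.round(1),wt(w).round(1))
```

```text
knob [559.4 219.7 117. ] [ 52.9 235.4 117. ]
root [599.2 217.7 117. ] [ 92.8 235.8 117. ]
gcorner [555.1 145.5 107. ] [ 53.2 161.1 107. ]
sheetcorner R far [457.5 215.8   4. ] [-48.5 225.3   4. ]
boxfarR bottom [397.3 251.3   4. ] [-110.8  257.     4. ]
r1 near [407.7 121.3  75. ] [-92.5 127.9  75. ]
r1 at guard [562.9 109.3  75. ] [ 63.1 125.3  75. ]
```

```bash
python3 -m inch '[[[0,0,0],[-0.008,0.007,0.2],0.4],[[0,0,0],[-0.008,0.007,0.34],0.4],[[0,0,0],[-0.008,0.007,0.385],0.4],[[0,0,0],[-0.008,0.007,0.385],0.4],[[0,0,0],[-0.008,0.007,0.385],0.1],[[0,0,0],[-0.008,0.007,0.385],0.1],[[0,0,0],[-0.008,0.007,0.385],0.1],[[0,0,0],[-0.008,0.007,0.385],0.1],[[0,0,0],[-0.008,0.007,0.385],0.1],[[0,0,0],[-0.008,0.007,0.385],0.1],[[0,0,0],[-0.008,0.007,0.385],0.1]]' 15
python3 plan.py
python3 -m inch '[[[0,0,0],[-0.004,0,-0.04],0.1],[[0,0,0],[-0.016,0,-0.082],0.1],[[0,0,0],[-0.038,0,-0.12],0.1],[[0,0,0],[-0.064,0,-0.15],0.1],[[0,0,0],[-0.064,0,-0.15],0.1],[[0,0,0],[-0.064,0,-0.15],0.1],[[0,0,0],[-0.064,0.06,-0.15],0.1],[[0,0,0],[-0.064,0.13,-0.15],0.1],[[0,0,0],[-0.064,0.19,-0.15],0.1],[[0,0,0],[-0.064,0.206,-0.15],0.1],[[0,0,0],[-0.064,0.206,-0.15],0.1],[[0,0,0],[-0.064,0.206,-0.15],0.1]]'
python3 plan.py
python3 - <<'E'
from h import *
a=snap("wrist","wr3");cv2.imwrite("pics/w3b.png",a[150:384,100:440])
E
```

```text
t: 8.9
eef_pos: [560.5, 219.7, 98.9]
orientation: [0.001, 0.031, 1.0, 0.001]
ft_force: [0.7, 4.1, 7.7]
grip_width: 17.0
now [560.5 219.7  98.9] track [ 54.  235.5  98.9] yhead 86.5 F [0.7 4.1 7.7] w 17.0 t 8.9 q [ 0.3   0.58  1.61  0.    0.94 -1.21]
t: 9.9
eef_pos: [573.9, 259.3, 127.2]
orientation: [-0.001, 0.031, 1.0, -0.001]
ft_force: [-5.9, -1.8, 4.1]
grip_width: 16.7
now [573.9 259.3 127.2] track [ 65.  275.8 127.2] yhead 86.5 F [-5.9 -1.8  4.1] w 16.7 t 9.9 q [ 0.35  0.59  1.51 -0.    1.04 -1.16]
```

View pics/w3b.png

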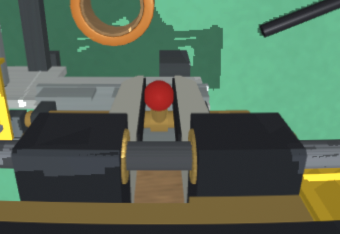

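The knob is held at the drawn end (bolt about 40 mm). Now lower it into the second notch and release.

```bash
python3 -m inch '[[[0,0,0],[0.026,0,0.03],0.1],[[0,0,0],[0.048,0,0.07],0.1],[[0,0,0],[0.06,0,0.11],0.1],[[0,0,0],[0.062,0,0.13],0.1],[[0,0,0],[0.062,0,0.14],0.1],[[0,0,0],[0.062,0,0.14],0.1],[[0,0,0],[0.062,0,0.14],0.3],[[0,0,0],[0.062,0,0.14],0.4],[[0,0,0],[0.062,0,0.14],0.4],[[0,0,0],[0.062,0,0.14],0.4],[[0,0,0],[0.062,0,-0.05],0.4],[[0,0,0],[0.062,0,-0.25],0.4],[[0,0,0],[0.062,0,-0.45],0.4],[[0,0,0],[0.062,0,-0.55],0.4],[[0,0,0],[0.062,0,-0.55],0.4]]'
python3 plan.py t53,150,240,60 t55,0,240,30 t69,-115,240,0 t69,-115,128,0
python3 - <<'E'
from h import *
a=snap("wrist","wr4");cv2.imwrite("pics/w4b.png",cv2.resize(a[100:300,150:400],None,fx=2,fy=2))
E
```

```text
t: 11.2
eef_pos: [564.4, 261.0, 243.1]
orientation: [0.004, 0.031, 1.0, 0.002]
ft_force: [-0.3, 0.1, 0.1]
grip_width: 37.0
now [564.4 261.  243.1] track [ 55.4 276.9 243.1] yhead 86.5 F [-0.3  0.1  0.1] w 37.0 t 11.2 q [ 0.36  0.46  1.43  0.    1.24 -1.15]
[[0.01, 0.012, 0.999],[0.012, -0.635, 0.013]] rows>=4.2 
[[0.0, 0.0, 1.0],[-0.384, -0.645, 0.0]] rows>=4.2 
[[0.0, 0.0, 1.0],[-0.533, -0.227, 0.0]] rows>=4.2 
[[0.0, 0.0, 0.0],[0.0, 0.0, 0.56]] rows>=2.7
```

View pics/w4b.png

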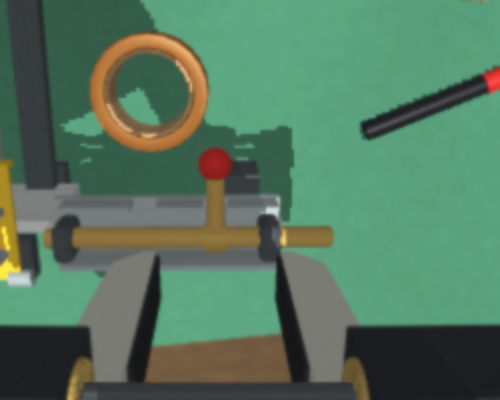

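The bolt is fully drawn with its handle down in the second notch (knob at (215,163), tip clear of the guard). Next, the guard handle.

```bash
python3 -m inch '[[[0,0,0.999],[0.012,-0.635,0.013],0.4],[[0,0,0.999],[0.012,-0.635,0.013],0.4],[[0,0,0.999],[0.012,-0.635,0.013],0.4],[[0,0,0.999],[0.012,-0.635,0.013],0.4],[[0,0,0.999],[0.012,-0.635,0.013],0.4],[[0,0,0.999],[0.012,-0.635,0.013],0.4]]' |head -2
python3 -m inch '[[[0,0,1],[-0.384,-0.645,0],0.4],[[0,0,1],[-0.384,-0.645,0],0.4],[[0,0,1],[-0.384,-0.645,0],0.4],[[0,0,1],[-0.384,-0.645,0],0.4],[[0,0,1],[-0.384,-0.645,0],0.4],[[0,0,1],[-0.384,-0.645,0],0.4]]' |head -2
python3 -m inch '[[[0,0,1],[-0.533,-0.227,0],0.4],[[0,0,1],[-0.533,-0.227,0],0.4],[[0,0,1],[-0.533,-0.227,0],0.4],[[0,0,1],[-0.533,-0.227,0],0.4],[[0,0,1],[-0.533,-0.227,0],0.4],[[0,0,1],[-0.533,-0.227,0],0.4]]' |head -2
python3 plan.py t69,-115,134,0
python3 - <<'E'
from h import *; from plan import tw
snap("wrist","wr5"); im=cv2.imread("pics/wr5.png")
for y in(-150,-80): 
    u=proj("wr5",tw([69,y,146.5]))[0]; cv2.circle(im,(int(u[0]),int(u[1])),2,(255,0,255),-1)
cv2.imwrite("pics/w5b.png",cv2.resize(im,(640,480)))
E
```

```text
t: 11.75
eef_pos: [552.1, 133.7, 234.0]
t: 12.25
eef_pos: [545.3, -16.2, 234.4]
t: 12.75
eef_pos: [552.5, -130.3, 234.6]
now [ 552.5 -130.3  234.6] track [  67.4 -114.4  234.6] yhead -3.1 F [0.3 0.  0.4] w 37.5 t 12.75 q [-0.31  0.37  1.59  0.    1.19 -0.26]
[[-0.001, -0.001, 0.012],[-0.003, 0.008, 0.503]] rows>=2.4
```

View pics/w5b.png

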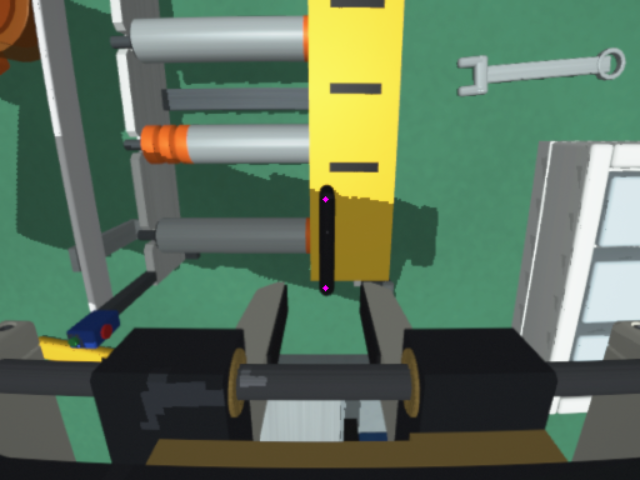

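```bash
python3 -m inch '[[[0,0,0],[-0.003,0.008,0.2],0.4],[[0,0,0],[-0.003,0.008,0.38],0.4],[[0,0,0],[-0.003,0.008,0.5],0.4],[[0,0,0],[-0.003,0.008,0.5],0.4],[[0,0,0],[-0.003,0.008,0.5],0.05],[[0,0,0],[-0.003,0.008,0.5],0.05],[[0,0,0],[-0.003,0.008,0.5],0.05],[[0,0,0],[-0.003,0.008,0.5],0.05],[[0,0,0],[-0.003,0.008,0.5],0.05],[[0,0,0],[-0.003,0.008,0.5],0.05]]' 20
python3 -m inch '[[[0,0,0],[0,0.01,-0.013],0.05],[[0,0,0],[0,0.021,-0.027],0.05],[[0,0,0],[0,0.045,-0.052],0.05],[[0,0,0],[0,0.072,-0.074],0.05],[[0,0,0],[0,0.1,-0.093],0.05],[[0,0,0],[0,0.13,-0.11],0.05],[[0,0,0],[0,0.162,-0.123],0.05],[[0,0,0],[0,0.195,-0.133],0.05],[[0,0,0],[0,0.228,-0.14],0.05],[[0,0,0],[0,0.228,-0.14],0.05]]'
```

```text
t: 13.63
eef_pos: [554.7, -132.8, 136.4]
orientation: [0.001, 0.728, 0.685, 0.001]
ft_force: [0.9, 1.4, 6.4]
grip_width: 11.4
t: 14.47
eef_pos: [600.0, -135.8, 164.5]
orientation: [0.0, 0.728, 0.685, -0.0]
ft_force: [-2.9, -0.1, 8.7]
grip_width: 11.0
```

```bash
python3 -m inch '[[[0,0,0],[0,0.035,-0.003],0.05],[[0,0,0],[0,0.069,-0.003],0.05],[[0,0,0],[0,0.104,0.001],0.05],[[0,0,0],[0,0.137,0.006],0.05],[[0,0,0],[0,0.17,0.017],0.05],[[0,0,0],[0,0.201,0.03],0.05],[[0,0,0],[0,0.232,0.047],0.05],[[0,0,0],[0,0.26,0.066],0.05],[[0,0,0],[0,0.275,0.079],0.05],[[0,0,0],[0,0.291,0.092],0.05],[[0,0,0],[0,0.291,0.092],0.05],[[0,0,0],[0,0.291,0.092],0.05]]'
python3 plan.py
python3 -m inch '[[[0,0,0],[0,0,0],0.25],[[0,0,0],[0,0,0],0.25],[[0,0,0],[0,0,0],0.25],[[0,0,0],[0,0,0],0.25],[[0,0,0],[0,0,-0.1],0.25],[[0,0,0],[0,0,-0.25],0.25],[[0,0,0],[0,0,-0.45],0.25],[[0,0,0],[0,0,-0.6],0.25],[[0,0,0],[0,0,-0.6],0.25],[[0,0,0],[0,0,-0.6],0.25]]'
python3 plan.py t60,-80,280,30 t0,-43,280,60 t0,-43,240,90
python3 - <<'E'
from h import *
a=snap("side","si5");b=snap("scene","sc5")
E
```

```text
t: 15.47
eef_pos: [657.8, -139.0, 144.3]
orientation: [0.0, 0.728, 0.685, 0.0]
ft_force: [2.2, -1.7, -3.1]
grip_width: 11.3
now [ 657.8 -139.   144.3] track [ 173.1 -116.7  144.3] yhead -3.5 F [ 2.2 -1.7 -3.1] w 11.3 t 15.47 q [-0.28  0.65  1.37  0.    1.12 -0.22]
t: 16.3
eef_pos: [657.8, -139.1, 266.4]
orientation: [0.001, 0.728, 0.685, 0.001]
ft_force: [0.3, -0.1, -1.7]
grip_width: 23.2
now [ 657.8 -139.1  266.4] track [ 173.1 -116.8  266.4] yhead -3.5 F [ 0.3 -0.1 -1.7] w 23.2 t 16.3 q [-0.28  0.54  1.24  0.    1.35 -0.22]
[[0.006, 0.003, -1.0],[0.184, -0.565, -0.07]] rows>=4.2 BAD
[[0.0, 0.0, -1.0],[0.31, -0.167, 0.0]] rows>=4.2 
[[0.0, 0.0, -1.0],[0.0, 0.0, 0.2]] rows>=4.2 BAD
```

```bash
python3 plan.py t60,-80,280,29 t0,-43,280,58 t0,-43,240,87 | tail -3
```

```text
[[-0.003, -0.002, -0.967],[0.183, -0.56, -0.082]] rows>=4.1 
[[0.0, 0.0, -0.967],[0.307, -0.173, 0.0]] rows>=4.1 
[[0.0, 0.0, -0.967],[0.0, 0.0, 0.2]] rows>=4.1
```

```bash
python3 -m inch '[[[0,0,-0.967],[0.183,-0.56,-0.082],0.6],[[0,0,-0.967],[0.183,-0.56,-0.082],0.6],[[0,0,-0.967],[0.183,-0.56,-0.082],0.6],[[0,0,-0.967],[0.183,-0.56,-0.082],0.6],[[0,0,-0.967],[0.183,-0.56,-0.082],0.6],[[0,0,-0.967],[0.183,-0.56,-0.082],0.6]]' |head -2
python3 -m inch '[[[0,0,-0.967],[0.307,-0.173,0],0.6],[[0,0,-0.967],[0.307,-0.173,0],0.6],[[0,0,-0.967],[0.307,-0.173,0],0.6],[[0,0,-0.967],[0.307,-0.173,0],0.6],[[0,0,-0.967],[0.307,-0.173,0],0.6],[[0,0,-0.967],[0.307,-0.173,0],0.6]]' |head -2
python3 -m inch '[[[0,0,-0.967],[0,0,0.2],0.6],[[0,0,-0.967],[0,0,0.2],0.6],[[0,0,-0.967],[0,0,0.2],0.6],[[0,0,-0.967],[0,0,0.2],0.6],[[0,0,-0.967],[0,0,0.2],0.6],[[0,0,-0.967],[0,0,0.2],0.6]]' |head -2
python3 plan.py t0,-42.5,240,90
python3 - <<'E'
from h import *
a=snap("wrist","wr6");b=snap("side","si6");snap("scene","sc6")
c=cv2.resize(b[115:265,185:375],(288,228))
o=np.zeros((600,800,3),np.uint8); o[:384,:512]=a; o[:228,512:]=c; o[384:600,:288]=cv2.resize(cv2.imread("pics/sc6.png")[50:200,145:345],(288,216)); cv2.imwrite("pics/w6b.png",o)
E
```

```text
t: 16.9
eef_pos: [547.8, -95.7, 280.2]
t: 17.4
eef_pos: [490.7, -55.4, 280.4]
t: 17.9
eef_pos: [490.4, -55.4, 240.6]
now [490.4 -55.4 240.6] track [  0.9 -43.4 240.6] yhead 83.1 F [ 0.7 -0.7 -0. ] w 55.4 t 17.9 q [-0.21  0.22  1.77  0.    1.15 -1.66]
[[0.0, -0.001, -0.114],[0.005, 0.004, 0.003]] rows>=0.5
```

View pics/w6b.png

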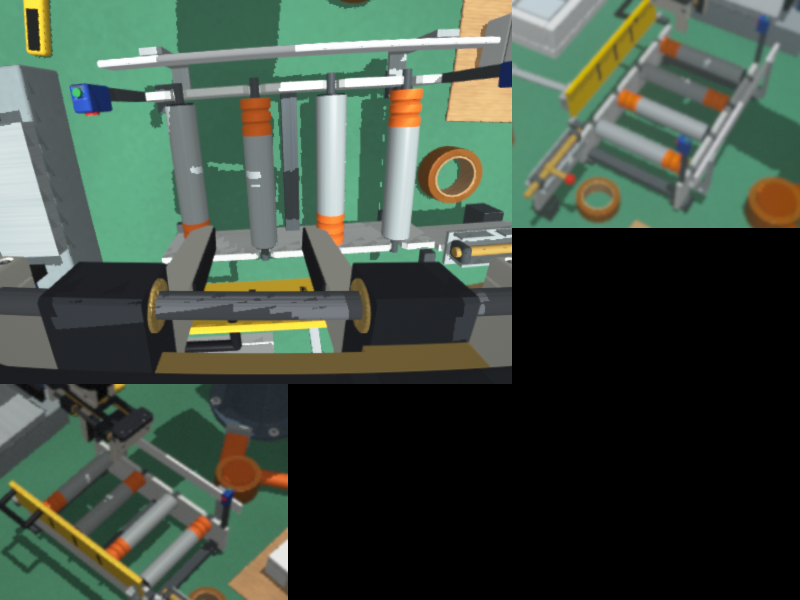

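Guard stands open past upright. Orientations confirmed: slots 1 and 3 have orange near. Roller 3's tube ends are at (255,98) and (264,247), roller 1's at (406,90) and (396,240). Measuring them:

Run:
```python
from h import *; from plan import wt,tw
for n,uv in(("r3 near",(255,98)),("r3 far",(264,247)),("r3 axle near",(253,80)),("r3 axle far",(265,257)),("r1 near",(406,90)),("r1 far",(397,239)),("r2n",(332,95)),("r2f",(331,243)),("r4n",(181,105))):
    print(n,wt(ray("wr6",uv,75)).round(1), wt(ray("wr6",uv,92)).round(1))
print(proj("wr6",[tw(p) for p in[(-90,-42.5,75),(90,-42.5,75),(-90,127.5,75),(90,127.5,75)]]).round(0))
```

```text
r3 near [-89.8 -42.6  75. ] [-89.3 -42.4  92. ]
r3 far [ 95.2 -42.5  75. ] [ 86.2 -42.4  92. ]
r3 axle near [-108.9  -43.6   75. ] [-107.4  -43.3   92. ]
r3 axle far [110. -42.  75.] [100.2 -41.9  92. ]
r1 near [-89.7 127.4  75. ] [-89.2 118.8  92. ]
r1 far [ 94.9 131.8  75. ] [ 85.9 123.   92. ]
r2n [-88.2  43.5  75. ] [-87.8  39.3  92. ]
r2f [94.9 44.9 75. ] [85.9 40.6 92. ]
r4n [ -87.6 -126.3   75. ] [ -87.2 -121.9   92. ]
[[255.  98.]
 [264. 243.]
 [406.  90.]
 [394. 236.]]
```

```bash
python3 -m inch '[[[0,0,-0.114],[0.002,0.004,0.2],0.6],[[0,0,-0.114],[0.002,0.004,0.4],0.6],[[0,0,-0.114],[0.002,0.004,0.6],0.6],[[0,0,-0.114],[0.002,0.004,0.75],0.6],[[0,0,-0.114],[0.002,0.004,0.85],0.6],[[0,0,-0.114],[0.002,0.004,0.915],0.6],[[0,0,-0.114],[0.002,0.004,0.915],0.6],[[0,0,-0.114],[0.002,0.004,0.915],0.2],[[0,0,-0.114],[0.002,0.004,0.915],0.2],[[0,0,-0.114],[0.002,0.004,0.915],0.2],[[0,0,-0.114],[0.002,0.004,0.915],0.2],[[0,0,-0.114],[0.002,0.004,0.915],0.2],[[0,0,-0.114],[0.002,0.004,0.915],0.2]]' 35
python3 -m inch '[[[0,0,0],[0,0,-0.08],0.2],[[0,0,0],[0,0,-0.2],0.2],[[0,0,0],[0,0,-0.35],0.2],[[0,0,0],[0,0,-0.5],0.2],[[0,0,0],[0,0,-0.6],0.2],[[0,0,0],[0,0,-0.6],0.2],[[0,0,0],[0,0,-0.6],0.2]]'
python3 plan.py
```

```text
t: 19.13
eef_pos: [490.4, -54.5, 58.9]
orientation: [0.001, 0.027, 1.0, -0.0]
ft_force: [-1.0, -1.1, 6.5]
grip_width: 33.6
t: 19.72
eef_pos: [489.9, -54.3, 178.3]
orientation: [0.001, 0.027, 1.0, -0.0]
ft_force: [-0.5, 0.3, -3.0]
grip_width: 33.1
now [489.9 -54.3 178.3] track [  0.3 -42.4 178.3] yhead 86.9 F [-0.5  0.3 -3. ] w 33.1 t 19.72 q [-0.2   0.3   1.84  0.    1.   -1.72]
```

```bash
python3 -m inch '[[[0,0,0.2],[0,0,0],0.2],[[0,0,0.4],[0,0,0],0.2],[[0,0,0.6],[0,0,0],0.2],[[0,0,0.8],[0,0,0],0.2],[[0,0,1],[0,0,0],0.2],[[0,0,1],[0,0,0],0.2]]' |tail -1
python3 -m inch '[[[0,0,0.2],[0,0,0],0.2],[[0,0,0.4],[0,0,0],0.2],[[0,0,0.6],[0,0,0],0.2],[[0,0,0.8],[0,0,0],0.2],[[0,0,1],[0,0,0],0.2],[[0,0,1],[0,0,0],0.2]]' |tail -1
python3 -m inch '[[[0,0,0.2],[0,0,0],0.2],[[0,0,0.4],[0,0,0],0.2],[[0,0,0.6],[0,0,0],0.2],[[0,0,0.8],[0,0,0],0.2],[[0,0,1],[0,0,0],0.2],[[0,0,1],[0,0,0],0.2]]' |tail -1
python3 -m inch '[[[0,0,0.2],[0,0,0],0.2],[[0,0,0.4],[0,0,0],0.2],[[0,0,0.6],[0,0,0],0.2],[[0,0,0.8],[0,0,0],0.2],[[0,0,1],[0,0,0],0.2],[[0,0,1],[0,0,0],0.2]]' |tail -1
python3 -m inch '[[[0,0,0.2],[0,0,0],0.2],[[0,0,0.4],[0,0,0],0.2],[[0,0,0.6],[0,0,0],0.2],[[0,0,0.8],[0,0,0],0.2],[[0,0,1],[0,0,0],0.2],[[0,0,1],[0,0,0],0.2]]' |tail -1
python3 -m inch '[[[0,0,0.2],[0,0,0],0.2],[[0,0,0.4],[0,0,0],0.2],[[0,0,0.6],[0,0,0],0.2],[[0,0,0.8],[0,0,0],0.2],[[0,0,1],[0,0,0],0.2],[[0,0,1],[0,0,0],0.2],[[0,0,1],[0,0,0],0.2]]' |tail -1
python3 plan.py t0,-42.5,60,-90
python3 - <<'E'
from h import *
a=snap("wrist","wr7");b=snap("side","si7");c=snap("scene","sc7")
o=np.zeros((600,800,3),np.uint8); o[:384,:512]=a; o[:228,512:]=cv2.resize(b[115:265,185:375],(288,228)); o[384:600,:288]=cv2.resize(c[50:200,145:345],(288,216)); cv2.imwrite("pics/w7b.png",o)
E
```

```text
grip_width: 33.3
grip_width: 33.3
grip_width: 33.2
grip_width: 33.0
grip_width: 33.2
grip_width: 33.0
now [489.7 -54.3 177.8] track [ 1.000e-01 -4.240e+01  1.778e+02] yhead -92.5 F [ 0.7 -0.3 -2.4] w 33.0 t 22.8 q [-0.2   0.3   1.84 -0.    1.01  1.41]
[[-0.0, 0.001, 0.033],[-0.0, 0.001, 0.589]] rows>=2.8
```

View pics/w7b.png

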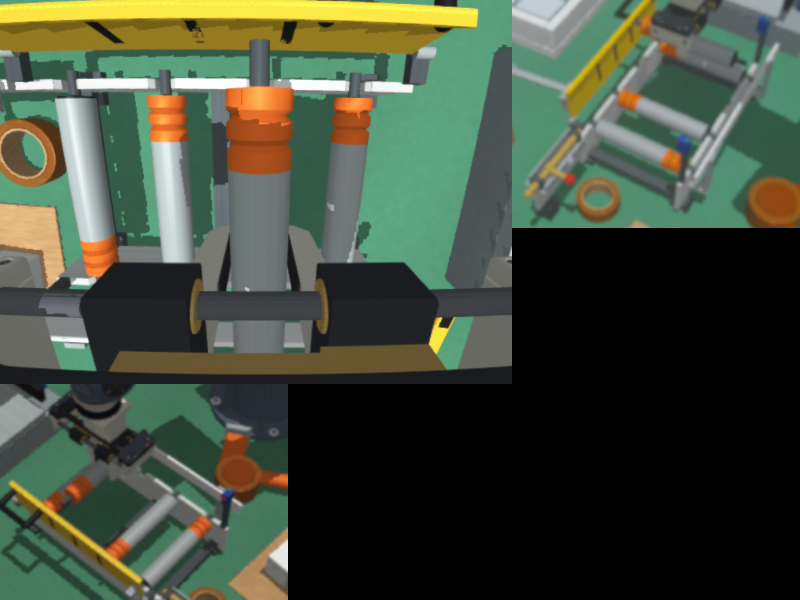

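Roller 3 is held with its orange end to the guard. The far tube end is at about (260,97) and the axle tip at (259,45). Checking level and axial offset:

```bash
python3 - <<'E'
from h import *; from plan import wt,tw
print(proj("wr7",[tw(p) for p in[(90,-42.5,194),(112,-42.5,194),(90,-42.5,211),(90,42.5,92),(90,42.5,75)]]).round(1))
E
python3 -m inch '[[[0,0,0.033],[0,0.001,0.15],0.2],[[0,0,0.033],[0,0.001,0.3],0.2],[[0,0,0.033],[0,0.001,0.4],0.2],[[0,0,0.033],[0,0.001,0.45],0.2],[[0,0,0.033],[0,0.001,0.47],0.2],[[0,0,0.033],[0,0.001,0.47],0.2],[[0,0,0.033],[0,0.001,0.47],0.2]]'
```

```text
[[260.8  89.5]
 [261.6  41.8]
 [261.   87.4]
 [160.   94.9]
 [166.2  95.6]]
t: 23.53
eef_pos: [490.5, -54.6, 85.0]
orientation: [0.0, 0.999, -0.035, 0.001]
ft_force: [0.7, 0.4, -2.0]
grip_width: 33.2
```

```bash
python3 -m inch '[[[0,0,0],[0,0,0.03],0.2],[[0,0,0],[0,0,0.06],0.2],[[0,0,0],[0,0,0.09],0.2],[[0,0,0],[0,0,0.12],0.2],[[0,0,0],[0,0,0.135],0.2],[[0,0,0],[0,0,0.135],0.2],[[0,0,0],[0,0,0.135],0.2]]'
python3 plan.py
```

```text
t: 24.12
eef_pos: [490.4, -54.6, 58.2]
orientation: [0.0, 0.999, -0.035, 0.001]
ft_force: [-5.9, 1.8, 20.3]
grip_width: 33.2
now [490.4 -54.6  58.2] track [  0.8 -42.6  58.2] yhead -94.0 F [-5.9  1.8 20.3] w 33.2 t 24.12 q [-0.21  0.49  1.92  0.    0.73  1.44]
```

Seated (20 N contact at height). Release, rise, and go over slot 1.

```bash
python3 -m inch '[[[0,0,0],[0,0,-0.005],0.6],[[0,0,0],[0,0,-0.005],0.6],[[0,0,0],[0,0,-0.005],0.6],[[0,0,0],[0,0,-0.005],0.6],[[0,0,0],[0,0,-0.005],0.6],[[0,0,0],[0,0,-0.2],0.6],[[0,0,0],[0,0,-0.4],0.6],[[0,0,0],[0,0,-0.6],0.6],[[0,0,0],[0,0,-0.8],0.6],[[0,0,0],[0,0,-0.92],0.6],[[0,0,0],[0,0,-0.92],0.6]]'
python3 plan.py t0,127.5,240,-90
```

```text
t: 25.03
eef_pos: [491.9, -54.9, 246.1]
orientation: [0.001, 0.999, -0.035, 0.004]
ft_force: [-0.0, 1.1, 0.8]
grip_width: 55.6
now [491.9 -54.9 246.1] track [  2.3 -42.9 246.1] yhead -94.0 F [-0.   1.1  0.8] w 55.6 t 25.03 q [-0.21  0.22  1.76  0.    1.15  1.44]
[[0.002, -0.016, -0.018],[-0.02, -0.852, 0.029]] rows>=4.1
```

```bash
python3 -m inch '[[[0,0,-0.018],[-0.02,-0.852,0.029],0.6],[[0,0,-0.018],[-0.02,-0.852,0.029],0.6],[[0,0,-0.018],[-0.02,-0.852,0.029],0.6],[[0,0,-0.018],[-0.02,-0.852,0.029],0.6],[[0,0,-0.018],[-0.02,-0.852,0.029],0.6],[[0,0,-0.018],[-0.02,-0.852,0.029],0.6],[[0,0,-0.018],[-0.02,-0.852,0.029],0.6]]' | head -2
python3 plan.py t0,127.5,58.5,-90
python3 - <<'E'
from h import *; from plan import tw
a=snap("wrist","wr8");b=snap("side","si8");snap("scene","sc8")
u=proj("wr8",[tw(p) for p in[(90,127.5,75),(-90,127.5,75),(90,-42.5,75),(90,42.5,75)]]);print(u.round(1))
o=np.zeros((384,800,3),np.uint8); o[:,:512]=a; o[:228,512:]=cv2.resize(b[115:265,185:375],(288,228)); cv2.imwrite("pics/w8b.png",o)
E
```

```text
t: 25.62
eef_pos: [497.6, 115.4, 234.6]
now [497.6 115.4 234.6] track [ -2.4 127.5 234.6] yhead -93.5 F [-0.2  0.   0.1] w 55.8 t 25.62 q [ 0.14  0.26  1.73 -0.    1.15  1.77]
[[0.001, 0.002, 0.001],[0.013, -0.001, 0.88]] rows>=4.2 
[[258.   95.8]
 [258.  244.4]
 [411.1  97.4]
 [335.4  96.2]]
```

View pics/w8b.png

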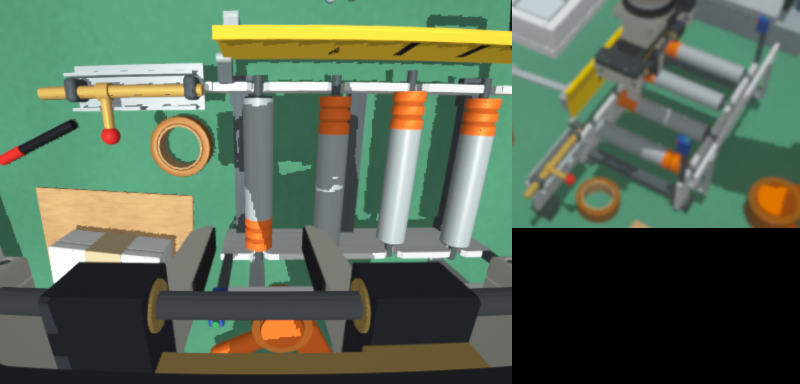

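Slot 3's roller is seated with orange far (408,97). Roller 1 is centred between the fingers (near tube end (258,247)). Grasp, then lift above the masts.

```bash
python3 -m inch '[[[0,0,0],[0.009,0,0.2],0.6],[[0,0,0],[0.009,0,0.4],0.6],[[0,0,0],[0.009,0,0.6],0.6],[[0,0,0],[0.009,0,0.75],0.6],[[0,0,0],[0.009,0,0.84],0.6],[[0,0,0],[0.009,0,0.885],0.6],[[0,0,0],[0.009,0,0.885],0.6],[[0,0,0],[0.009,0,0.885],0.2],[[0,0,0],[0.009,0,0.885],0.2],[[0,0,0],[0.009,0,0.885],0.2],[[0,0,0],[0.009,0,0.885],0.2],[[0,0,0],[0.009,0,0.885],0.2],[[0,0,0],[0.009,0,0.885],0.2]]' 35
python3 -m inch '[[[0,0,0],[0,0,-0.08],0.2],[[0,0,0],[0,0,-0.2],0.2],[[0,0,0],[0,0,-0.35],0.2],[[0,0,0],[0,0,-0.5],0.2],[[0,0,0],[0,0,-0.65],0.2],[[0,0,0],[0,0,-0.8],0.2],[[0,0,0],[0,0,-0.9],0.2],[[0,0,0],[0,0,-0.9],0.2],[[0,0,0],[0,0,-0.9],0.2]]'
python3 plan.py
```

```text
t: 26.85
eef_pos: [500.3, 115.6, 59.2]
orientation: [-0.0, 1.0, -0.03, 0.001]
ft_force: [0.2, -1.0, 6.7]
grip_width: 33.6
t: 27.6
eef_pos: [499.6, 115.7, 238.5]
orientation: [-0.0, 1.0, -0.03, 0.001]
ft_force: [-0.5, -0.5, -3.0]
grip_width: 33.1
now [499.6 115.7 238.5] track [ -0.4 127.9 238.5] yhead -93.5 F [-0.5 -0.5 -3. ] w 33.1 t 27.6 q [0.14 0.26 1.72 0.   1.16 1.77]
```

```bash
python3 -m inch '[[[0,0,-0.2],[0,0,0],0.2],[[0,0,-0.4],[0,0,0],0.2],[[0,0,-0.6],[0,0,0],0.2],[[0,0,-0.8],[0,0,0],0.2],[[0,0,-1],[0,0,0],0.2],[[0,0,-1],[0,0,0],0.2]]' |tail -1
python3 -m inch '[[[0,0,-0.2],[0,0,0],0.2],[[0,0,-0.4],[0,0,0],0.2],[[0,0,-0.6],[0,0,0],0.2],[[0,0,-0.8],[0,0,0],0.2],[[0,0,-1],[0,0,0],0.2],[[0,0,-1],[0,0,0],0.2]]' |tail -1
python3 -m inch '[[[0,0,-0.2],[0,0,0],0.2],[[0,0,-0.4],[0,0,0],0.2],[[0,0,-0.6],[0,0,0],0.2],[[0,0,-0.8],[0,0,0],0.2],[[0,0,-1],[0,0,0],0.2],[[0,0,-1],[0,0,0],0.2]]' |tail -1
python3 -m inch '[[[0,0,-0.2],[0,0,0],0.2],[[0,0,-0.4],[0,0,0],0.2],[[0,0,-0.6],[0,0,0],0.2],[[0,0,-0.8],[0,0,0],0.2],[[0,0,-1],[0,0,0],0.2],[[0,0,-1],[0,0,0],0.2]]' |tail -1
python3 -m inch '[[[0,0,-0.2],[0,0,0],0.2],[[0,0,-0.4],[0,0,0],0.2],[[0,0,-0.6],[0,0,0],0.2],[[0,0,-0.8],[0,0,0],0.2],[[0,0,-1],[0,0,0],0.2],[[0,0,-1],[0,0,0],0.2]]' |tail -1
python3 -m inch '[[[0,0,-0.2],[0,0,0],0.2],[[0,0,-0.4],[0,0,0],0.2],[[0,0,-0.6],[0,0,0],0.2],[[0,0,-0.8],[0,0,0],0.2],[[0,0,-1],[0,0,0],0.2],[[0,0,-1],[0,0,0],0.2],[[0,0,-1],[0,0,0],0.2]]' |tail -1
python3 plan.py t-0.3,127.5,90,90
python3 - <<'E'
from h import *; from plan import tw
a=snap("wrist","wr9");b=snap("side","si9");c=snap("scene","sc9")
print(proj("wr9",[tw(p) for p in[(-90,127.5,254),(-112,127.5,254)]]).round(1))
o=np.zeros((600,800,3),np.uint8); o[:384,:512]=a; o[:228,512:]=cv2.resize(b[115:265,185:375],(288,228)); o[384:600,:288]=cv2.resize(c[50:200,145:345],(288,216)); cv2.imwrite("pics/w9b.png",o)
E
```

```text
grip_width: 33.3
grip_width: 33.0
grip_width: 33.4
grip_width: 33.4
grip_width: 33.2
grip_width: 33.3
now [499.5 115.6 238. ] track [ -0.5 127.8 238. ] yhead 86.0 F [-0.1 -0.3 -1.8] w 33.3 t 30.68 q [ 0.14  0.26  1.72  0.    1.16 -1.36]
[[-0.0, -0.001, -0.018],[-0.001, -0.002, 0.74]] rows>=3.5 
[[257.4  90.1]
 [256.9  42.4]]
```

View pics/w9b.png

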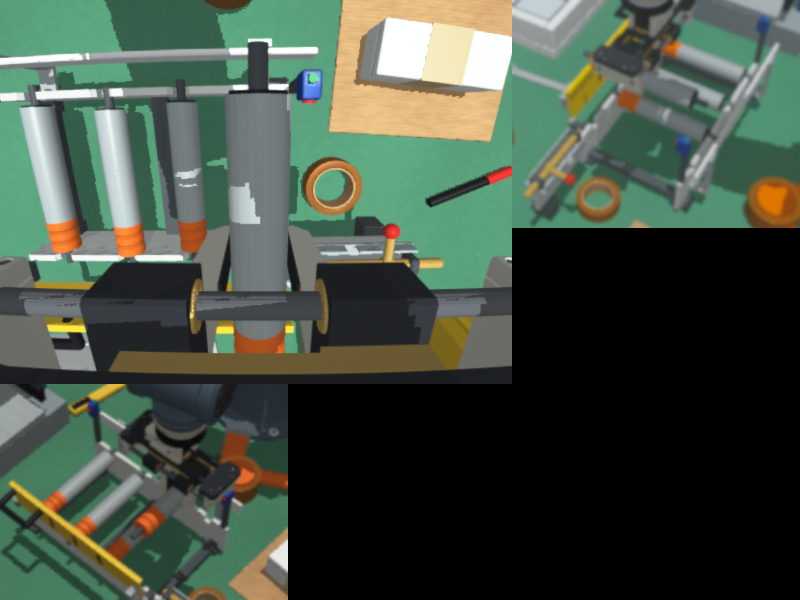

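Held level, plain end near at (258,91), which matches the prediction, with orange at the guard. Lowering into slot 1.

```bash
python3 -m inch '[[[0,0,-0.018],[-0.001,-0.002,0.15],0.2],[[0,0,-0.018],[-0.001,-0.002,0.3],0.2],[[0,0,-0.018],[-0.001,-0.002,0.45],0.2],[[0,0,-0.018],[-0.001,-0.002,0.6],0.2],[[0,0,-0.018],[-0.001,-0.002,0.7],0.2],[[0,0,-0.018],[-0.001,-0.002,0.76],0.2],[[0,0,-0.018],[-0.001,-0.002,0.76],0.2],[[0,0,-0.018],[-0.001,-0.002,0.76],0.2]]'
python3 plan.py
python3 -m inch '[[[0,0,0],[0,0,0.03],0.2],[[0,0,0],[0,0,0.06],0.2],[[0,0,0],[0,0,0.09],0.2],[[0,0,0],[0,0,0.12],0.2],[[0,0,0],[0,0,0.14],0.2],[[0,0,0],[0,0,0.14],0.2],[[0,0,0],[0,0,0.14],0.2]]'
python3 plan.py
```

```text
t: 31.5
eef_pos: [499.8, 115.2, 86.2]
orientation: [-0.0, 0.027, 1.0, -0.0]
ft_force: [0.3, 0.7, -1.7]
grip_width: 32.9
now [499.8 115.2  86.2] track [ -0.2 127.4  86.2] yhead 86.9 F [ 0.3  0.7 -1.7] w 32.9 t 31.5 q [ 0.14  0.47  1.86  0.    0.82 -1.38]
t: 32.08
eef_pos: [500.1, 115.2, 58.7]
orientation: [0.0, 0.026, 1.0, -0.0]
ft_force: [-3.4, -0.8, 8.2]
grip_width: 33.2
now [500.1 115.2  58.7] track [1.000e-01 1.274e+02 5.870e+01] yhead 87.0 F [-3.4 -0.8  8.2] w 33.2 t 32.08 q [ 0.14  0.52  1.87 -0.    0.76 -1.38]
```

```bash
python3 -m inch '[[[0,0,0],[0,0,-0.005],0.6],[[0,0,0],[0,0,-0.005],0.6],[[0,0,0],[0,0,-0.005],0.6],[[0,0,0],[0,0,-0.005],0.6],[[0,0,0],[0,0,-0.005],0.6],[[0,0,0],[0,0,-0.2],0.6],[[0,0,0],[0,0,-0.4],0.6],[[0,0,0],[0,0,-0.6],0.6],[[0,0,0],[0,0,-0.8],0.6],[[0,0,0],[0,0,-0.98],0.6],[[0,0,0],[0,0,-0.98],0.6]]'
python3 plan.py t40,-20,300,60 t100,-80,300,30 t173,-116,266,0
python3 - <<'E'
from h import *; from plan import tw
a=snap("wrist","wr10");b=snap("side","si10");c=snap("scene","sc10")
print(proj("wr10",[tw((x,y,75)) for y in(127.5,42.5,-42.5,-127.5) for x in(-90,90)]).round(0).tolist())
o=np.zeros((600,800,3),np.uint8); o[:384,:512]=a; o[:228,512:]=cv2.resize(b[115:265,185:375],(288,228)); o[384:600,:288]=cv2.resize(c[50:200,145:345],(288,216)); cv2.imwrite("pics/w10b.png",o)
E
```

```text
t: 33.0
eef_pos: [502.3, 115.6, 261.1]
orientation: [0.005, 0.026, 1.0, 0.001]
ft_force: [0.2, 0.7, 0.4]
grip_width: 55.7
now [502.3 115.6 261.1] track [  2.3 128.  261.1] yhead 87.0 F [0.2 0.7 0.4] w 55.7 t 33.0 q [ 0.14  0.24  1.69 -0.    1.2  -1.38]
[[0.009, 0.018, 1.018],[-0.183, -0.741, -0.194]] rows>=4.3 BAD
[[0.0, 0.0, 1.0],[-0.41, -0.11, 0.0]] rows>=4.2 
[[0.0, 0.0, 1.0],[-0.338, 0.226, 0.17]] rows>=4.2 
[[259.0, 95.0], [258.0, 234.0], [187.0, 95.0], [196.0, 233.0], [116.0, 95.0], [134.0, 233.0], [48.0, 96.0], [75.0, 232.0]]
```

View pics/w10b.png

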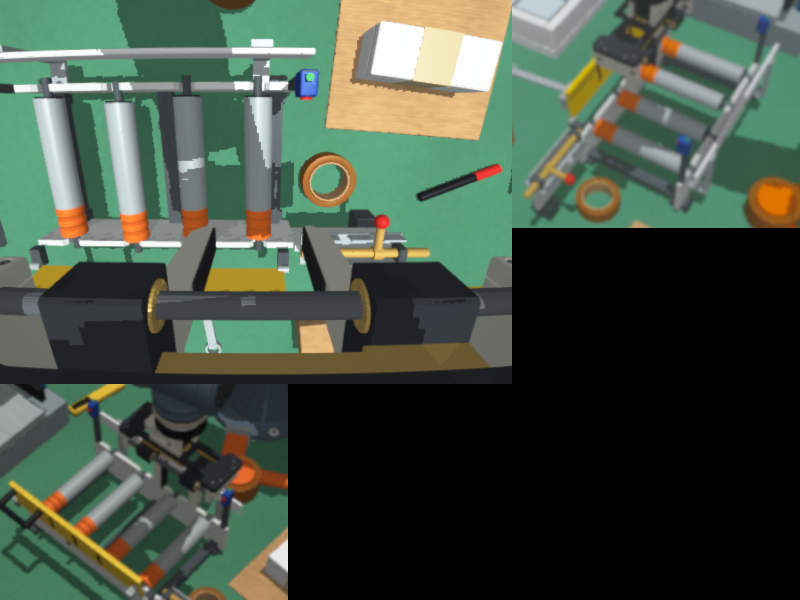

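All four rollers show orange at the guard. Slot 3's near end reads about 4 px right of the prediction, so I'll check its line numerically.

Run:
```python
from h import *; from plan import tw
def cyl(f,y0,v):
    # predicted silhouette extents at image row v
    pts=[tw((x,y0+17*np.cos(t),75+17*np.sin(t))) for x in np.linspace(-90,90,181) for t in np.linspace(0,2*np.pi,60)]
    q=proj(f,pts); m=abs(q[:,1]-v)<1; return q[m,0].min().round(1),q[m,0].max().round(1)
for f in("wr10",):
    im=cv2.imread(f"pics/{f}.png").astype(int); hsv=cv2.cvtColor(im.astype(np.uint8),cv2.COLOR_BGR2HSV)
    for v in(110,140,170,195):
        row=hsv[v]; ng=~((row[:,0]>60)&(row[:,0]<90)&(row[:,1]>90))
        d=np.diff(ng.astype(int)); print(v,"runs",[(a+1,b+1) for a,b in zip(np.where(d==1)[0],np.where(d==-1)[0]) if b-a>8 and a<330][:8],"pred",[cyl(f,y,v) for y in(-127.5,-42.5,42.5,127.5)])
```

```text
110 runs [(np.int64(34), np.int64(72)), (np.int64(104), np.int64(136)), (np.int64(159), np.int64(203)), (np.int64(243), np.int64(283)), (np.int64(326), np.int64(487))] pred [(np.float64(34.2), np.float64(66.9)), (np.float64(102.6), np.float64(133.3)), (np.float64(173.3), np.float64(202.4)), (np.float64(244.7), np.float64(273.2))]
140 runs [(np.int64(40), np.int64(77)), (np.int64(108), np.int64(139)), (np.int64(161), np.int64(205)), (np.int64(244), np.int64(282))] pred [(np.float64(40.1), np.float64(71.9)), (np.float64(106.8), np.float64(136.6)), (np.float64(175.4), np.float64(203.7)), (np.float64(244.8), np.float64(272.5))]
170 runs [(np.int64(46), np.int64(83)), (np.int64(113), np.int64(142)), (np.int64(164), np.int64(206)), (np.int64(244), np.int64(281)), (np.int64(300), np.int64(317))] pred [(np.float64(46.3), np.float64(77.2)), (np.float64(111.0), np.float64(140.0)), (np.float64(177.7), np.float64(205.1)), (np.float64(245.0), np.float64(271.8))]
195 runs [(np.int64(52), np.int64(87)), (np.int64(116), np.int64(145)), (np.int64(166), np.int64(207)), (np.int64(245), np.int64(280)), (np.int64(304), np.int64(352))] pred [(np.float64(51.5), np.float64(81.8)), (np.float64(114.7), np.float64(143.0)), (np.float64(179.7), np.float64(206.4)), (np.float64(245.1), np.float64(271.2))]
```

Parallel and the same height (a uniform 2 px shift, within slot clearance). Now back to the guard handle.

```bash
python3 plan.py t40,-15,290,61 t100,-80,290,32 657.8,-139.0,266,-3.5
```

```text
now [499.4 115.2 253.5] track [ -0.5 127.4 253.5] yhead 87.0 F [-0.1  0.6 -0.6] w 55.4 t 33.15 q [ 0.14  0.25  1.7  -0.    1.19 -1.38]
[[-0.001, -0.001, 0.985],[-0.196, -0.714, -0.182]] rows>=4.1 
[[0.0, 0.0, 0.967],[-0.42, -0.139, 0.0]] rows>=4.1 
[[0.0, 0.0, 1.067],[-0.349, 0.213, 0.12]] rows>=4.5 BAD
```

```bash
python3 -m inch '[[[0,0,0.985],[-0.196,-0.714,-0.182],0.25],[[0,0,0.985],[-0.196,-0.714,-0.182],0.25],[[0,0,0.985],[-0.196,-0.714,-0.182],0.25],[[0,0,0.985],[-0.196,-0.714,-0.182],0.25],[[0,0,0.985],[-0.196,-0.714,-0.182],0.25],[[0,0,0.985],[-0.196,-0.714,-0.182],0.25],[[0,0,0.985],[-0.196,-0.714,-0.182],0.25]]' |head -2
python3 -m inch '[[[0,0,0.967],[-0.42,-0.139,0],0.25],[[0,0,0.967],[-0.42,-0.139,0],0.25],[[0,0,0.967],[-0.42,-0.139,0],0.25],[[0,0,0.967],[-0.42,-0.139,0],0.25],[[0,0,0.967],[-0.42,-0.139,0],0.25],[[0,0,0.967],[-0.42,-0.139,0],0.25]]' |head -2
python3 -m inch '[[[0,0,1],[-0.349,0.213,0.05],0.25],[[0,0,1],[-0.349,0.213,0.05],0.25],[[0,0,1],[-0.349,0.213,0.05],0.25],[[0,0,1],[-0.349,0.213,0.05],0.25],[[0,0,1],[-0.349,0.213,0.05],0.25],[[0,0,1],[-0.349,0.213,0.05],0.25],[[0,0,1],[-0.349,0.213,0.05],0.25]]' |head -2
python3 plan.py 657.8,-139,266,-3.5 657.8,-139,144.3,-3.5
```

```text
t: 33.73
eef_pos: [530.9, -28.9, 289.0]
t: 34.23
eef_pos: [587.2, -96.7, 289.7]
t: 34.82
eef_pos: [658.0, -138.3, 281.0]
now [ 658.  -138.3  281. ] track [ 173.2 -116.   281. ] yhead -1.1 F [ 0.1 -0.1 -0.3] w 23.3 t 34.82 q [-0.28  0.53  1.22  0.    1.39 -0.26]
[[0.0, 0.0, 0.079],[-0.003, -0.001, 0.075]] rows>=0.4 
[[0.0, 0.0, 0.0],[0.0, 0.0, 0.608]] rows>=2.9
```

Descend slowly in one call, watch the force, then grip.

```bash
python3 -m inch '[[[0,0,0.079],[-0.003,-0.001,0.1],0.25],[[0,0,0.079],[-0.003,-0.001,0.25],0.25],[[0,0,0.079],[-0.003,-0.001,0.4],0.25],[[0,0,0.079],[-0.003,-0.001,0.5],0.25],[[0,0,0.079],[-0.003,-0.001,0.5],0.25],[[0,0,0.079],[-0.003,-0.001,0.53],0.25],[[0,0,0.079],[-0.003,-0.001,0.57],0.25],[[0,0,0.079],[-0.003,-0.001,0.61],0.25],[[0,0,0.079],[-0.003,-0.001,0.65],0.25],[[0,0,0.079],[-0.003,-0.001,0.68],0.25],[[0,0,0.079],[-0.003,-0.001,0.68],0.25]]' 
python3 plan.py
```

```text
t: 35.73
eef_pos: [657.5, -139.5, 143.3]
orientation: [-0.001, 0.731, 0.683, -0.0]
ft_force: [-0.3, -0.2, 0.6]
grip_width: 23.2
now [ 657.5 -139.5  143.3] track [ 172.7 -117.2  143.3] yhead -3.9 F [-0.3 -0.2  0.6] w 23.2 t 35.73 q [-0.28  0.65  1.37 -0.    1.12 -0.21]
```

```bash
python3 -m inch '[[[0,0,0],[0,0,0],0.05],[[0,0,0],[0,0,0],0.05],[[0,0,0],[0,0,0],0.05],[[0,0,0],[0,0,0],0.05],[[0,0,0],[0,0,0],0.05],[[0,0,0],[-0,-0.016,-0.013],0.05],[[0,0,0],[0,-0.031,-0.026],0.05],[[0,0,0],[0,-0.059,-0.045],0.05],[[0,0,0],[0,-0.09,-0.062],0.05],[[0,0,0],[0,-0.121,-0.075],0.05],[[0,0,0],[0,-0.154,-0.086],0.05],[[0,0,0],[0,-0.187,-0.091],0.05],[[0,0,0],[0,-0.222,-0.095],0.05],[[0,0,0],[0,-0.256,-0.095],0.05],[[0,0,0],[0,-0.291,-0.092],0.05],[[0,0,0],[0,-0.291,-0.092],0.05],[[0,0,0],[0,-0.291,-0.092],0.05]]' 20
python3 plan.py
```

```text
t: 37.15
eef_pos: [599.8, -135.9, 164.6]
orientation: [0.001, 0.731, 0.683, 0.0]
ft_force: [-3.3, -0.7, 10.4]
grip_width: 11.6
now [ 599.8 -135.9  164.6] track [ 114.9 -117.1  164.6] yhead -3.9 F [-3.3 -0.7 10.4] w 11.6 t 37.15 q [-0.3   0.52  1.53 -0.    1.09 -0.23]
```

```bash
python3 -m inch '[[[0,0,0],[0,-0.033,0.007],0.05],[[0,0,0],[0,-0.066,0.017],0.05],[[0,0,0],[0,-0.098,0.03],0.05],[[0,0,0],[0,-0.128,0.047],0.05],[[0,0,0],[0,-0.156,0.066],0.05],[[0,0,0],[0,-0.183,0.088],0.05],[[0,0,0],[0,-0.207,0.113],0.05],[[0,0,0],[0,-0.218,0.127],0.05],[[0,0,0],[0,-0.228,0.14],0.05],[[0,0,0],[0,-0.228,0.147],0.05],[[0,0,0],[0,-0.228,0.155],0.05],[[0,0,0],[0,-0.228,0.155],0.05],[[0,0,0],[0,-0.228,0.155],0.05]]'
python3 plan.py
python3 -m inch '[[[0,0,0],[0,0,0],0.25],[[0,0,0],[0,0,0],0.25],[[0,0,0],[0,0,0],0.25],[[0,0,0],[0,0,0],0.25],[[0,0,0],[0,0,-0.15],0.25],[[0,0,0],[0,0,-0.3],0.25],[[0,0,0],[0,0,-0.45],0.25],[[0,0,0],[0,0,-0.5],0.25],[[0,0,0],[0,0,-0.5],0.25]]'
python3 plan.py t60,15,240,30 t53,150,220,60 t53,275,200,88
```

```text
t: 38.23
eef_pos: [554.7, -132.8, 133.9]
orientation: [0.001, 0.731, 0.683, 0.0]
ft_force: [-4.3, 1.6, 22.9]
grip_width: 11.0
now [ 554.7 -132.8  133.9] track [  69.8 -116.8  133.9] yhead -3.9 F [-4.3  1.6 22.9] w 11.0 t 38.23 q [-0.32  0.49  1.68 -0.    0.98 -0.25]
t: 38.98
eef_pos: [555.2, -132.9, 234.1]
orientation: [0.002, 0.731, 0.683, 0.001]
ft_force: [0.5, -0.5, 0.4]
grip_width: 23.0
now [ 555.2 -132.9  234.1] track [  70.3 -116.8  234.1] yhead -3.9 F [ 0.5 -0.5  0.4] w 23.0 t 38.98 q [-0.32  0.37  1.58 -0.    1.19 -0.25]
[[0.006, 0.004, -1.013],[0.659, -0.056, -0.03]] rows>=4.2 BAD
[[0.0, 0.0, -1.0],[0.602, 0.307, 0.1]] rows>=4.2 
[[0.0, 0.0, -0.933],[0.313, 0.541, 0.1]] rows>=3.9
```

```bash
python3 -m inch '[[[0,0,-1],[0.659,-0.056,-0.03],0.4],[[0,0,-1],[0.659,-0.056,-0.03],0.4],[[0,0,-1],[0.659,-0.056,-0.03],0.4],[[0,0,-1],[0.659,-0.056,-0.03],0.4],[[0,0,-1],[0.659,-0.056,-0.03],0.4],[[0,0,-1],[0.659,-0.056,-0.03],0.4]]' |head -2
python3 -m inch '[[[0,0,-1],[0.602,0.307,0.1],0.4],[[0,0,-1],[0.602,0.307,0.1],0.4],[[0,0,-1],[0.602,0.307,0.1],0.4],[[0,0,-1],[0.602,0.307,0.1],0.4],[[0,0,-1],[0.602,0.307,0.1],0.4],[[0,0,-1],[0.602,0.307,0.1],0.4]]' |head -2
python3 -m inch '[[[0,0,-0.95],[0.313,0.541,0.1],0.4],[[0,0,-0.95],[0.313,0.541,0.1],0.4],[[0,0,-0.95],[0.313,0.541,0.1],0.4],[[0,0,-0.95],[0.313,0.541,0.1],0.4],[[0,0,-0.95],[0.313,0.541,0.1],0.4],[[0,0,-0.95],[0.313,0.541,0.1],0.4]]' |head -2
python3 plan.py t53,275.5,98.5,90
python3 - <<'E'
from h import *; from plan import tw
a=snap("wrist","wr11");b=snap("side","si11");c=snap("scene","sc11")
print(proj("wr11",[tw(p) for p in[(53,275.5,117),(95,275.5,117),(55,160,107)]]).round(0).tolist())
o=np.zeros((600,800,3),np.uint8); o[:384,:512]=a; o[:228,512:]=cv2.resize(b[115:265,185:375],(288,228)); o[384:600,:288]=cv2.resize(c[50:200,145:345],(288,216)); cv2.imwrite("pics/w11b.png",o)
E
```

```text
t: 39.48
eef_pos: [551.6, -0.3, 236.5]
t: 39.98
eef_pos: [554.3, 133.7, 217.2]
t: 40.48
eef_pos: [563.2, 257.6, 197.8]
now [563.2 257.6 197.8] track [ 54.5 273.4 197.8] yhead 84.1 F [-0.   0.1 -0.2] w 37.2 t 40.48 q [ 0.35  0.5   1.48 -0.    1.16 -1.11]
[[-0.001, -0.001, -0.08],[0.008, 0.01, 0.497]] rows>=2.4 
[[261.0, 197.0], [263.0, 239.0], [142.0, 201.0]]
```

View pics/w11b.png

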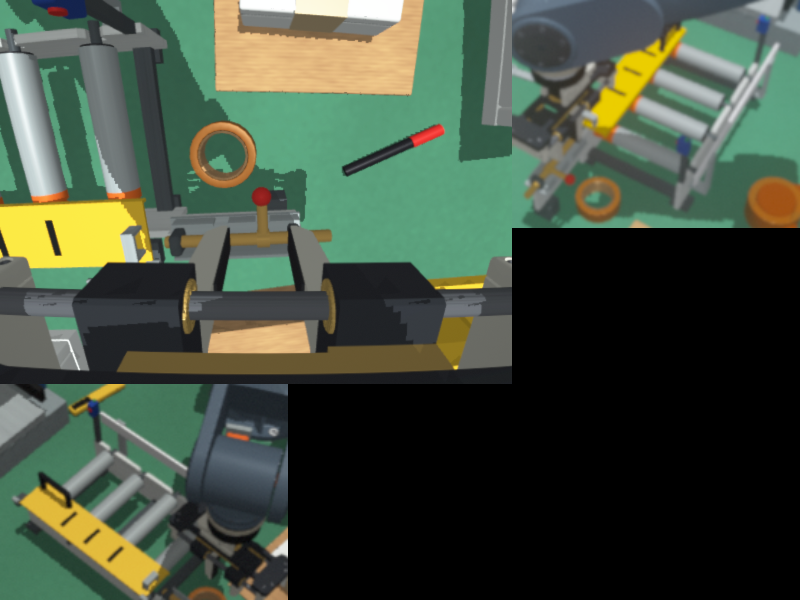

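Guard shut (corner at (143,199), predicted (142,201)). The knob is at (261,197), exactly as predicted. Shooting the bolt.

```bash
python3 -m inch '[[[0,0,-0.08],[0.008,0.01,0.2],0.4],[[0,0,-0.08],[0.008,0.01,0.38],0.4],[[0,0,-0.08],[0.008,0.01,0.495],0.4],[[0,0,-0.08],[0.008,0.01,0.495],0.4],[[0,0,-0.08],[0.008,0.01,0.495],0.1],[[0,0,-0.08],[0.008,0.01,0.495],0.1],[[0,0,-0.08],[0.008,0.01,0.495],0.1],[[0,0,-0.08],[0.008,0.01,0.495],0.1],[[0,0,-0.08],[0.008,0.01,0.495],0.1],[[0,0,-0.08],[0.008,0.01,0.495],0.1],[[0,0,-0.08],[0.008,0.01,0.495],0.1]]' 15
python3 plan.py
python3 -m inch '[[[0,0,0],[-0.004,0,-0.04],0.1],[[0,0,0],[-0.016,0,-0.082],0.1],[[0,0,0],[-0.038,0,-0.12],0.1],[[0,0,0],[-0.064,0,-0.15],0.1],[[0,0,0],[-0.064,0,-0.15],0.1],[[0,0,0],[-0.064,0,-0.15],0.1],[[0,0,0],[-0.064,-0.06,-0.15],0.1],[[0,0,0],[-0.064,-0.13,-0.15],0.1],[[0,0,0],[-0.064,-0.18,-0.15],0.1],[[0,0,0],[-0.064,-0.206,-0.15],0.1],[[0,0,0],[-0.064,-0.206,-0.15],0.1],[[0,0,0],[-0.064,-0.206,-0.15],0.1]]'
python3 plan.py
```

```text
t: 41.55
eef_pos: [562.2, 260.5, 100.9]
orientation: [0.001, 0.026, 1.0, -0.001]
ft_force: [-0.4, -7.9, 4.2]
grip_width: 16.8
now [562.2 260.5 100.9] track [ 53.3 276.3 100.9] yhead 87.0 F [-0.4 -7.9  4.2] w 16.8 t 41.55 q [ 0.36  0.61  1.56 -0.    0.97 -1.16]
t: 42.55
eef_pos: [571.5, 219.2, 130.0]
orientation: [-0.0, 0.027, 1.0, 0.001]
ft_force: [-6.6, 3.1, 5.3]
grip_width: 16.9
now [571.5 219.2 130. ] track [ 65.1 235.6 130. ] yhead 86.9 F [-6.6  3.1  5.3] w 16.9 t 42.55 q [ 0.29  0.56  1.56  0.    1.02 -1.23]
```

```bash
python3 -m inch '[[[0,0,0],[0.026,0,0.03],0.1],[[0,0,0],[0.048,0,0.07],0.1],[[0,0,0],[0.06,0,0.11],0.1],[[0,0,0],[0.062,0,0.135],0.1],[[0,0,0],[0.062,0,0.15],0.1],[[0,0,0],[0.062,0,0.15],0.1]]'
python3 plan.py
python3 -m inch '[[[0,0,0],[0,0,0],0.3],[[0,0,0],[0,0,0],0.4],[[0,0,0],[0,0,0],0.4],[[0,0,0],[0,0,0],0.4],[[0,0,0],[0,0,-0.2],0.4],[[0,0,0],[0,0,-0.4],0.4],[[0,0,0],[0,0,-0.55],0.4],[[0,0,0],[0,0,-0.55],0.4]]'
python3 plan.py
python3 - <<'E'
from h import *; from plan import tw,wt
a=snap("wrist","wr12");b=snap("side","si12");c=snap("scene","sc12")
print(proj("wr12",[tw(p) for p in[(53,235.3,117),(95,235.3,117),(55,160,107),(-90,127.5,75)]]).round(0).tolist())
h=cv2.cvtColor(a,cv2.COLOR_BGR2HSV); m=((h[...,0]<6)|(h[...,0]>174))&(h[...,1]>180)&(h[...,2]>90)
n,l,s,ce=cv2.connectedComponentsWithStats(m.astype(np.uint8)); 
for i in range(1,n):
    if s[i,4]>40: print(ce[i].round(1),s[i,4],wt(ray("wr12",ce[i],117)).round(1))
o=np.zeros((600,800,3),np.uint8); o[:384,:512]=a; o[:228,512:]=cv2.resize(b[115:265,185:375],(288,228)); o[384:600,:288]=cv2.resize(c[50:200,145:345],(288,216)); o[384:600,300:500]=cv2.resize(c[130:238,230:330],(200,216)); cv2.imwrite("pics/w12b.png",o)
E
```

```text
t: 43.05
eef_pos: [559.5, 220.0, 98.5]
orientation: [-0.0, 0.026, 1.0, -0.0]
ft_force: [1.1, 0.3, -0.1]
grip_width: 17.1
now [559.5 220.   98.5] track [ 53.  235.7  98.5] yhead 87.0 F [ 1.1  0.3 -0.1] w 17.1 t 43.05 q [ 0.3   0.58  1.61 -0.    0.95 -1.22]
t: 43.72
eef_pos: [561.9, 221.3, 215.5]
orientation: [0.005, 0.026, 1.0, 0.002]
ft_force: [0.2, -0.6, 0.7]
grip_width: 37.2
now [561.9 221.3 215.5] track [ 55.4 237.1 215.5] yhead 87.0 F [ 0.2 -0.6  0.7] w 37.2 t 43.72 q [ 0.3   0.45  1.52 -0.    1.17 -1.22]
[[257.0, 190.0], [257.0, 229.0], [183.0, 188.0], [149.0, 38.0]]
[141.6   4.6] 109 [-106.9  138.5  117. ]
[445.7 140. ] 306 [  2.1 413.4 117. ]
[256.8 189.1] 230 [ 52.1 235.1 117. ]
```

View pics/w12b.png

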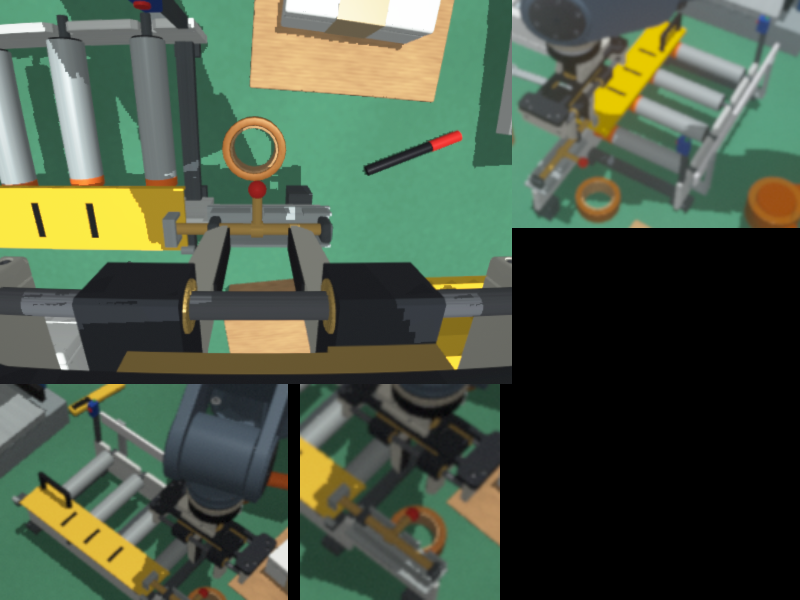

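Knob measured at track (52.1, 235.1), i.e. level and shot, with the rod tip in the staple. Last numeric check: have the box or rollers changed since they were set?

Run:
```python
from h import *; from plan import wt,tw
a=cv2.imread("pics/si10.png").astype(int);b=cv2.imread("pics/si12.png").astype(int);d=(abs(a-b).max(2)>40)
def box(P,m=8):
    q=proj("si12",P);x0,y0=q.min(0)-m;x1,y1=q.max(0)+m;return int(max(x0,0)),int(max(y0,0)),int(x1),int(y1)
for n,P in [("box",[(300,240,4),(440,440,64)])]+[(f"roller y{y}",[tw((-95,y-17,75)),tw((40,y+17,75))]) for y in(127.5,42.5,-42.5,-127.5)]:
    x0,y0,x1,y1=box(np.array(P,float)); r=d[y0:y1,x0:x1]; print(n,(x0,y0,x1,y1),r.sum(),r.size)
print("box far-right foot now",ray("wr12",(281,28),4).round(1),"early",ray("wr2",(437/1.5625,45/1.5625),4).round(1))
```

```text
box (222, 283, 326, 332) 0 5096
roller y127.5 (246, 201, 311, 228) 192 1755
roller y42.5 (261, 180, 325, 207) 533 1728
roller y-42.5 (275, 162, 337, 188) 113 1612
roller y-127.5 (288, 144, 349, 170) 22 1586
box far-right foot now [393.1 257.1   4. ] early [397.5 251.5   4. ]
```

Run:
```python
from h import *; from plan import tw
hsv=cv2.cvtColor(cv2.imread("pics/wr12.png"),cv2.COLOR_BGR2HSV)
for v in(80,120,160):
    ng=~((hsv[v,:,0]>60)&(hsv[v,:,0]<90)&(hsv[v,:,1]>90)); dd=np.diff(np.r_[0,ng,0].astype(int))
    o=[]
    for y0 in(-42.5,42.5,127.5):
        q=proj("wr12",[tw((x,y0+17*np.cos(t),75+17*np.sin(t))) for x in np.linspace(-90,60,151) for t in np.linspace(0,6.28,60)]); m=abs(q[:,1]-v)<1.2; o.append((int(q[m,0].min()),int(q[m,0].max())))
    print(v,[(int(a),int(b)) for a,b in zip(np.where(dd==1)[0],np.where(dd==-1)[0]) if b-a>8 and a<200],o)
b=cv2.imread("pics/si12.png");print(cv2.imwrite("pics/fin.png",cv2.resize(b[115:265,185:375],(760,600),interpolation=cv2.INTER_CUBIC)))
```

```text
80 [(0, 16), (51, 90), (133, 169), (177, 196)] [(-25, 14), (51, 89), (134, 169)]
120 [(0, 25), (58, 96), (137, 172), (180, 198)] [(-16, 22), (58, 95), (138, 172)]
160 [(0, 33), (66, 102), (143, 176), (183, 200)] [(-6, 30), (65, 101), (142, 175)]
True
```

```bash
python3 -c "
from rig import manip
print(manip.hand_in())"
```

```text
the job is handed in; nothing more can be done
None
```

The job is done and handed in at about 44 s on the robot's clock. `hand_in()` gives no verdict, so the final state below rests on my last camera checks.

**What I did:**
- **Box:** moved the foam box onto the cardboard sheet.
- **Guard opened:** drew the bolt and rested its handle in the drawn notch, then swung the guard back past upright.
- **Rollers:** reversed the two wrong ones, in slots 1 and 3 from the left, and seated them again. The other two were already right.
- **Guard shut:** closed the guard and shot the bolt home.

**What the last checks showed:**
- **Bolt:** the knob measured at track (52, 235) mm against an expected (53, 235), so it is shot with the handle down. The guard lies shut.
- **Rollers:** all four have their orange end at the guard. Slots 1 and 2 matched the seated-roller prediction within about 1 px, and slot 3 within 2–3 px, which is inside the slot clearance. The slot 4 roller lined up before the guard was shut, and its image barely changed afterwards.
- **Box:** it stands on the sheet, with no image change since the rollers were finished. Its corner reads about 7 mm off the earlier measurement, a rough reading at the edge of the picture and well within tolerance.

**Not settled:** the before-and-after side pictures differed over the slot 2 roller. I put that down to the arm's shadow, because the roller's measured line in the wrist view was right. I had no picture views left to look at it directly.

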